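Fit the axle snap ring with ring pliers

ROBOT

A 6-joint arm with a two-finger parallel gripper is mounted at the origin on the work surface. World frame = base frame: x ahead of the robot, y to its left, z up, the work surface at z = 0. Lengths are in m, angles in rad, forces in N, time in s.
With the tool pointing down it reaches from about 0.3 to 0.75 m from the base axis. Payload 8.5 kg.
Tool frame: the origin (TCP) lies at the very end of the fingers, on their centre line; the grasp point (between the pads) lies 19 mm behind it; z points along the fingers, y is the line along which they close (so a half turn about z gives the same grasp; the last joint's range is limited). The gripper opens to 85 mm and grips with 20 to 120 N. Pads are 22 mm wide; open, the fingers measure 114 mm over their backs; the gripper's body (76 mm by 85 mm) begins 54 mm behind the grasp point. The pads swing forward as they close: fully open they stand 13 mm farther back than shut.
Start: joints at [-1.348, 0.381, 1.297, -0, 1.464, -0.215], TCP at [0.233, -0.498, 0.231] pointing down, gripper open.
Joint ranges: [-3.11, 3.11], [-0.89, 2.33], [0.22, 2.48], [-1.42, 4.56], [0.17, 2.85], [-2.88, 2.88]. Speed limits (rad/s): [2.39, 2.39, 3.14, 3.14, 3.14, 3.14].

INTERFACE

Orientations are given as [roll, pitch, yaw] about the fixed x, y, z axes, in that order (R = Rz(yaw) Ry(pitch) Rx(roll)).
In Python, from bench import state, read_camera, camera_info, close_job, boxes_of, masks_of gives the robot as it stands. The module is installed in compiled form; this text tells all that it offers.
- The arm moves only by the tool arm_command, never from a script. Its argument "increments" is a list of rows, each a list of 3 entries, a list of its own where there are three numbers: the turn, a rotation vector about the tool's x, y, z in degrees, then the shift along the tool's x, y, z in m, then the closure, from 0 (fully open) to 1 (shut). In form: [[[rx, ry, rz], [dx, dy, dz], gripper], ...]. A call has 1 to 12 rows; each row is the pose to reach, as a shift and turn from the pose commanded when the call began, along the tool's axes at that moment; what a row does not reach only later rows make up. A row lasts 1/8 s, in which the tool goes at most 62.5 mm and 10.7 degrees, less where a joint would pass 70% of its speed; a pose out of reach is approached as far as the arm can. A call with a gripper value outside its range is refused whole. The fingers move at their own pace and stop on an object; the grip force is fixed at half the most. Time passes only in rows, so rows that repeat a pose let the fingers close. It gives the time, the measured TCP pose, the force, the opening and the grip force at its end, in the units of the state.
- state(): the state, without advancing time (a new reading comes with each control period).
- read_camera(name): name is "scene" or "top" or "wrist"; returns the picture (480x640x3 uint8, blue, green, red); there is no depth.
- camera_info(name): a dict with "intrinsics" (3x3 intrinsics, pixels), "dist" ([k1, k2, p1, p2, k3] as OpenCV has them; the pictures are not rectified), "R" (3x3) and "t" (3): a world point X has camera coordinates R X + t. Camera axes: x right, y down, z forward; pixel columns grow to the right and rows downward; lengths in m; the calibration is good to about 2 mm. A picture is of the moment at which its call begins: read the wrist's pose just before it. camera_info takes no time and is no camera call; for the wrist camera it gives the pose at the moment of the call.
- close_job(): hands the job in; it is judged then, once.
Trained networks look in the newest picture that a camera, given by its name, has taken for a name from the list of things; names that differ only in an ending like _2 or _b are one class to them, and where a whole thing is asked for, a point or a joint stands for the part that bears it (a point fixed in the world has none). Each returns a list of dicts, best first, with "score" (0 to 1); they miss things now and then, are a little off and sometimes report something else, mostly with a low value. They report only what shows in the picture. A call takes as long as a camera call. They do not tell look-alikes from the thing itself.
- boxes_of(camera, thing): "point" ([x, y, z] in m, in the coordinates of the camera as it stood for that picture, good to about 4 mm: the middle of the surface that is visible of it).
- masks_of(camera, thing): "pixels" (480x640 bool, what is visible of it).
The state is a dict: "clock": time; "joints": joint angles; "joint_vel": joint speeds; "tau": joint torques, N m; "position": TCP position; "ee_rot": TCP orientation; "contact_force": force on the tool from outside, world axes, zero at the start; "torque": the same for the moment, N m; "grip_width": opening from 0.0 (shut) to 1.0 (fully open); "grasp_force": force on a finger pad.
Only numpy, scipy, OpenCV 4.12 (cv2) and the standard library are available. Lean on these libraries where they do the work, as an engineer would, in place of code of your own. Each camera call takes 0.05 s, during which the arm holds its last target. There are 200 camera calls.

TASK

Fit the loose snap ring to the upright shaft of the gear case: take the ring pliers from their block, put their pins in the ring's two eyes, squeeze to spread the ring only as far as the shaft needs, and slide it down the shaft, pressing the sprung washer down gently until the ring is level with the groove. Then ease the handles so that the ring closes all round in the groove under the washer's push, draw the pins out, and stand the pliers back in their block, nose down. Do not overstretch the ring, do not ram it against the shaft or the washer, and leave everything else on the bench where it is.

Things in the scene. Friction and masses are not known exactly. Their poses are not given: they have to be found in the camera images.
- pliers: External ring pliers, 180 mm tall, upright in the block; mass 0.23 kg. Origin on the pivot; z up to the handles, y from handle to handle (a half turn about z looks the same). Squeezing the grips spreads the nose. Return spring: 11 to 14 N per grip to start, about 18 N at 26 mm over the grips; about 29 N with the ring on.
- nose (a point): On the pliers' axis, 65 mm below the pivot, level with the flat undersides of the nose's two feet. From each foot a pin 3.4 mm thick stands 4.6 mm down, with a lip at its tip reaching 1.4 mm outwards, which hooks under the lug once spread. Pins lie along the pliers' y, 11.6 mm each side of this point at rest. Spread to 50 mm, the feet stand 4 mm nearer the pivot.
- grip (a point): On the pliers' axis, 75 mm above the pivot, midway between the black grips: squeeze here along y. Grips: 52 mm long, 13 mm thick (x), 11 mm wide (y), 66 mm over both at rest, each leaning out 0.05 rad; a finger guard starts 25 mm below this point. Pins: 23 mm apart at 66 mm over the grips, about 7.5 mm more for every 10 mm squeezed (about 53 mm at 26 mm).
- ring: Loose dark steel snap ring, flat on the bench, 5 mm thick, 58 mm outside, 45.6 mm bore, 0.08 kg. Origin at its centre on the underside, x to its gap, z up. Beside the gap two lugs with 7.5 mm eyes at x = 36, y = +-13 mm (26 mm apart). Spreading takes 7 N at the eyes to start, 11 N at 50 mm between eyes; it clears the shaft from 46 mm (50 to 55 is good); above 60 mm it is spoilt.
- eye_l (a point): Centre of the eye in the lug at the ring's +y, on its upper face. The lugs are 13 mm across and only the upper 2.5 mm of the ring's 5 mm thick. The distance from eye_l to eye_r is the ring's spread. When spread, the eyes stay at x = 36 mm from the ring's origin; on the pliers the ring sags a little away from the lugs.
- eye_r (a point): The same for the lug at -y. With 52 mm between the eyes the bore is wider towards the gap: to pass, the shaft's axis must lie 3 to 6 mm from the ring's origin towards the gap, so about 32 mm from the line between the eyes. Which way the gap faces on the shaft does not matter.
- gearcase: Grey gear case, fixed on timber packers (height varies by 8 mm), 170 x 140 mm with a round boss 124 mm across. Origin on the shaft's axis, z up. The upright steel shaft is 50 mm thick; its top 3 mm are stepped in to 44 mm. With its bearing it floats in the case until the ring is fitted: it stands 0 to 12 mm higher from case to case (stiff, not measured, so feel for it).
- boss (a point): Centre of the boss's top face, on the shaft's axis, 58 mm above the case's origin. Heights above it, each plus the float of 0 to 12 mm: bearing face 2 mm, groove (45 mm in diameter) 5 to 11.5 mm, sprung washer's free face 9 mm, shaft end 29 mm. The washer, 65 mm across, goes down 4 mm to a firm stop: 3 N to start, 8 N at the stop; there the ring on it is level with the groove.
- toolblock: Fixed wooden block, 100 x 120 x 68 mm, origin at the centre of its underside. Along its y a throat 12.4 x 39 mm, 56 mm deep, its steel mouth flaring by 10 mm each side up to 78 mm above the bench. The pliers stand in it, pins on its floor, pivot 82 mm above the bench, their y along its y.
- big_ring: A larger snap ring, 90 mm outside, lying on the bench: not this job's, leave it.
- old_bearing: Old ball bearing, 84 mm across, 18 mm high; leave it.
- spanner: Spanner, 200 mm long; leave it.
- driver: Screwdriver, 200 mm long; leave it.
- mallet: Hammer, 270 mm long; leave it.
- grease_tin: Grease tin, 80 mm across, 75 mm high; leave it.
- sprocket: Chain sprocket, 100 mm across; leave it.
There are look-alikes about, which are no part of the job. Leave any purple or turquoise look-alike of the ring alone.

How it is judged:
On the way, in this order (a step that is already met when the one before it is completed fails the run):
1. the ring hangs spread on the pliers' pins, clear of the bench (height (world z) of ring above 0.025 m and distance between eye_l and eye_r above 0.03 m and x of nose in the frame of ring between 0.026 and 0.046 m and y of nose in the frame of ring between -0.008 and 0.008 m and z of nose in the frame of ring between -0.008 and 0.014 m), for 0.2 s.
2. the ring, held spread on the pliers, is round the shaft below its end (horizontal distance between ring and boss below 0.012 m and z of ring in the frame of boss below 0.025 m and distance between eye_l and eye_r above 0.04 m and x of nose in the frame of ring between 0.026 and 0.046 m and y of nose in the frame of ring between -0.008 and 0.008 m and z of nose in the frame of ring between -0.008 and 0.014 m), for 0.1 s.
At the end, for the whole second after the job is handed in: Ring closed in the groove (eyes under 30 mm apart, which only the groove allows), centred on the shaft within 3 mm, level within 0.06 rad, 2 to 22 mm above the boss, at rest; pliers standing nose down in the block's throat (nose within 10 mm, grips within 20 mm of its centre), at rest (horizontal distance between ring and boss below 0.003 m and z of ring in the frame of boss between 0.002 and 0.022 m and angle between ring's own z axis and vertical below 0.06 rad and distance between eye_l and eye_r below 0.03 m and linear speed of each of ring, pliers below 0.02 m/s and horizontal distance between nose and toolblock below 0.01 m and horizontal distance between grip and toolblock below 0.02 m and z of pliers in the frame of toolblock between 0.076 and 0.088 m); the robot touches nothing.
It fails at once if the ring is overstretched: its eyes more than 60 mm apart (distance between eye_l and eye_r above 0.06 m).
It fails at once if the ring, spread on the pliers, is rammed against the washer or the shaft with more than 25 N (contact force between ring and gearcase above 25 N and distance between eye_l and eye_r above 0.04 m).
It fails at once if the pliers are dropped or knocked over (leaning more than 0.7 rad) (angle between pliers's own z axis and vertical above 0.7 rad).
It fails at once if another thing on the bench is pushed more than 20 mm (distance of any of big_ring, old_bearing, spanner, driver, mallet, grease_tin, sprocket from where it was at the start of the episode above 0.02 m).
It also fails if it takes over 64 s, if anything falls off the work surface, if the arm or the gripper's body presses on something with over 40 N, if the wrist force passes 120 N, or if a joint passes its speed limit or range.

## Working session

There is one attempt and no reset: what is moved stays moved. The work goes in short steps, Python scripts to look and compute and a tool call to move; the robot and the scene stay as the last step left them, time stands still between calls to the robot, and variables do not carry over. Pictures are saved under pics/ and viewed, at most 10 in all, crops included, and the job is handed in when it is done.

Besides the shell and the picture viewer there is one more tool, called after "Emit:" by a JSON object that holds its "name" and its "arguments". arm_command: Moves the arm, as the interface text tells. Its arguments: {"type":"object","properties":{"increments":{"type":"array","items":{"type":"array"}}},"required":["increments"]}

```bash
mkdir -p pics
cat > h.py <<'E'
import numpy as np, cv2
from bench import *
from scipy.spatial.transform import Rotation as Ro
def ray(ci,uv):
    K=np.array(ci["intrinsics"],float);d=np.array(ci["dist"],float)
    n=cv2.undistortPoints(np.array(uv,float).reshape(-1,1,2),K,d).reshape(-1,2)
    R=np.array(ci["R"]);t=np.array(ci["t"])
    return -R.T@t,(R.T@np.c_[n,np.ones(len(n))].T).T
def at_z(ci,uv,z):
    c,r=ray(ci,uv); return c+r*((z-c[2])/r[:,2])[:,None]
def proj(ci,X):
    R=np.array(ci["R"]);t=np.array(ci["t"])
    return cv2.projectPoints(np.array(X,float).reshape(-1,1,3),cv2.Rodrigues(R)[0],t,np.array(ci["intrinsics"],float),np.array(ci["dist"],float))[0].reshape(-1,2)
def world(ci,p): return np.array(ci["R"]).T@(np.array(p)-np.array(ci["t"]))
E
python3 - <<'E'
from h import *
print(state())
for c in ["top","scene"]:
    im=read_camera(c);cv2.imwrite(f"pics/{c}0.png",im);ci=camera_info(c)
    print(c,np.round(-np.array(ci["R"]).T@ci["t"],3))
    for n in ["pliers","ring","gearcase","toolblock","big_ring"]:
        for b in boxes_of(c,n)[:4]:
            w=world(ci,b["point"]);print(c,n,round(b["score"],2),w.round(3),proj(ci,w).round())
print(state()["clock"])
E
```

```text
{'clock': 0.0, 'joints': array([-1.34829556e+00,  3.81227706e-01,  1.29829375e+00, -5.41445122e-06,
        1.46355645e+00, -2.15336103e-01]), 'joint_vel': array([-6.49791549e-04,  7.21330044e-04,  3.77699571e-04, -5.17725134e-04,
       -6.59989777e-05,  2.98249807e-05]), 'tau': array([ 2.24148593e-03, -4.48455119e+01, -2.31276673e+01, -6.92760477e-05,
        4.78939895e-03, -4.80018883e-06]), 'position': array([ 0.23310229, -0.49783692,  0.23068361]), 'ee_rot': array([-3.14014055e+00, -3.12105255e-04,  4.37837226e-01]), 'contact_force': array([-0.66040934,  0.42541092,  0.24701077]), 'torque': array([-0.05657839,  0.00194793,  0.02106038]), 'grasp_force': 0.0, 'grip_width': 1.0017835046428893}
top [0.234 0.041 1.667]
top pliers 0.5 [ 0.485 -0.284  0.135] [[435. 239.]]
top ring 0.62 [0.488 0.042 0.005] [[315. 248.]]
top ring 0.5 [ 0.543 -0.068  0.006] [[352. 228.]]
top gearcase 0.84 [0.631 0.23  0.049] [[250. 198.]]
top toolblock 0.68 [ 0.478 -0.269  0.063] [[425. 246.]]
top big_ring 0.58 [ 0.687 -0.048  0.007] [[345. 181.]]
scene [ 1.557 -0.24   0.922]
scene pliers 0.69 [ 0.492 -0.286  0.133] [[186. 260.]]
scene ring 0.79 [0.491 0.044 0.004] [[340. 279.]]
scene ring 0.61 [ 0.542 -0.074  0.005] [[294. 302.]]
scene ring 0.55 [ 0.492 -0.288  0.135] [[185. 259.]]
scene ring 0.32 [ 0.709 -0.198  0.013] [[250. 367.]]
scene gearcase 0.85 [0.667 0.212 0.04 ] [[439. 303.]]
scene toolblock 0.97 [ 0.52  -0.283  0.063] [[194. 294.]]
scene big_ring 0.94 [ 0.691 -0.05   0.006] [[322. 347.]]
0.6
```

Run:
```python
from h import *
t=cv2.imread("pics/top0.png");s=cv2.imread("pics/scene0.png")
a=cv2.resize(t[140:290,200:480],(784,420),interpolation=cv2.INTER_CUBIC)
cv2.imwrite("pics/tcrop.png",a)
b=cv2.resize(s[190:430,130:530],(800,480),interpolation=cv2.INTER_CUBIC)
cv2.imwrite("pics/scrop.png",b)
```

```text
(no output)
```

View pics/tcrop.png

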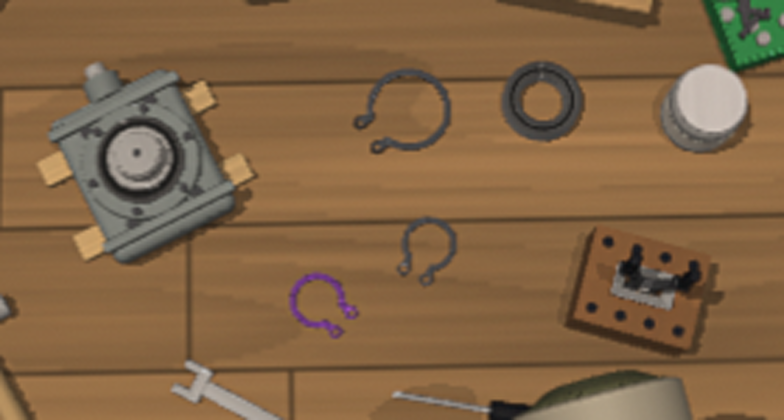

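View pics/scrop.png

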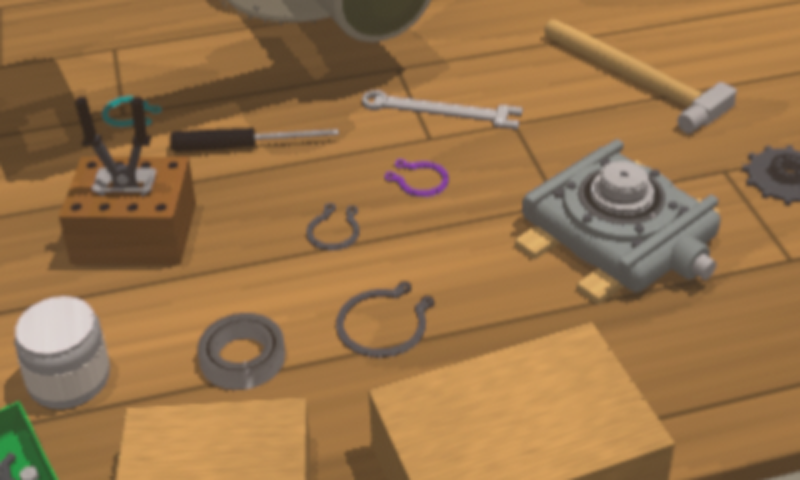

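Top picture (full-frame pixels): the wanted dark small ring is at (352,228). It could be confused with the purple look-alike at (315,248), the turquoise one behind the block, seen at about (195,245) in the scene view, and big_ring at (345,180). I choose the dark one. The pliers are at about (435,237) and the shaft at about (249,195).

```bash
cat >> h.py <<'E'
def inc(p,rpy):
    """increments from measured pose to the target pose"""
    s=state();R0=Ro.from_euler("xyz",s["ee_rot"]);R1=Ro.from_euler("xyz",rpy)
    print("inc rot",(R0.inv()*R1).as_rotvec(degrees=True).round(2),"d",R0.inv().apply(np.array(p)-s["position"]).round(4))
E
python3 - <<'E'
from h import *
s=state();ci=camera_info("wrist")
c=-np.array(ci["R"]).T@ci["t"]
R0=Ro.from_euler("xyz",s["ee_rot"])
print("cam in tool",R0.inv().apply(c-s["position"]).round(3), (R0.as_matrix().T@np.array(ci["R"]).T).round(2), np.array(ci["intrinsics"]).round())
inc([0.44,-0.27,0.40],[np.pi,0,-0.2])
E
```

```text
cam in tool [ 0.085  0.    -0.144] [[-0.   -0.94 -0.33]
 [ 1.   -0.   -0.  ]
 [ 0.   -0.33  0.94]] [[332.   0. 318.]
 [  0. 332. 240.]
 [  0.   0.   1.]]
inc rot [-0.    0.   36.54] d [ 0.284  -0.1189 -0.1687]
```

Emit:
{"name": "arm_command", "arguments": {"increments": [[[0, 0, 9], [0.05, -0.03, -0.06], 0], [[0, 0, 18], [0.1, -0.06, -0.12], 0], [[0, 0, 27], [0.16, -0.08, -0.169], 0], [[0, 0, 36], [0.22, -0.11, -0.169], 0], [[0, 0, 36.5], [0.28, -0.14, -0.169], 0], [[0, 0, 36.5], [0.341, -0.17, -0.169], 0], [[0, 0, 36.5], [0.341, -0.17, -0.169], 0], [[0, 0, 36.5], [0.341, -0.17, -0.169], 0]]}}

```text
clock: 1.6
position: [0.4716, -0.1965, 0.4006]
ee_rot: [-3.141, -0.001, -0.193]
contact_force: [-0.8, 0.2, 0.2]
grip_width: 1.0
grasp_force: 0.0
```

Run:
```python
from h import *
s=state();print(s["position"],s["ee_rot"],s["joint_vel"].round(3))
ci=camera_info("wrist");im=read_camera("wrist")
for n in ["pliers","ring","toolblock"]:
    for b in boxes_of("wrist",n)[:3]:
        w=world(ci,b["point"]);print(n,round(b["score"],2),w.round(3),proj(ci,w).round())
cv2.imwrite("pics/w1.png",im)
```

```text
[ 0.47162652 -0.19649281  0.40061532] [-3.14145038e+00 -8.02180463e-04 -1.93425071e-01] [-0.064  0.003  0.013 -0.022 -0.002 -0.027]
ring 0.9 [ 0.542 -0.066  0.006] [[229. 153.]]
ring 0.55 [ 0.263 -0.269  0.01 ] [[381. 287.]]
toolblock 0.8 [ 0.491 -0.274  0.07 ] [[370. 164.]]
toolblock 0.52 [ 0.52  -0.075  0.003] [[239. 165.]]
```

View pics/w1.png

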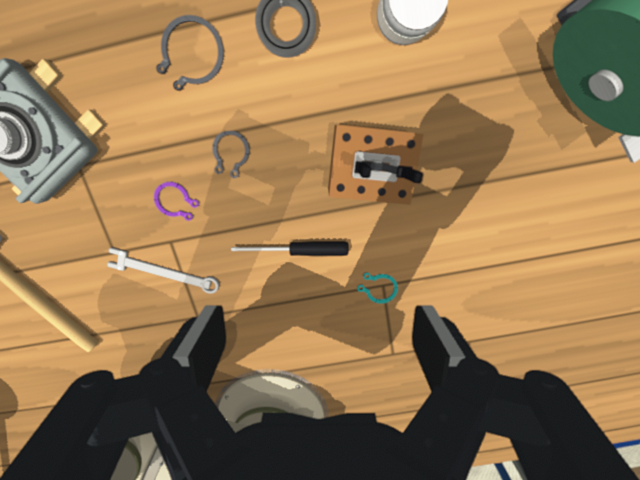

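Run:
```python
from h import *
ci=camera_info("wrist");im=cv2.imread("pics/w1.png")
top=im[105:215,310:440]
cv2.imwrite("pics/c1.png",np.hstack([cv2.resize(top,(390*1,330)),cv2.resize(im[120:190,190:270],(377,330),interpolation=cv2.INTER_CUBIC)]))
m=[x for x in masks_of("wrist","toolblock")][:1]
if m:
    ys,xs=np.where(m[0]["pixels"]);r=cv2.minAreaRect(np.c_[xs,ys].astype(np.float32));print(r)
hsv=cv2.cvtColor(im,cv2.COLOR_BGR2HSV)
sub=np.zeros(im.shape[:2],bool);sub[140:192,345:405]=1
lt=sub&(hsv[...,1]<60)&(hsv[...,2]>110)
ys,xs=np.where(lt);print(len(xs),cv2.minAreaRect(np.c_[xs,ys].astype(np.float32)))
bx=cv2.boxPoints(cv2.minAreaRect(np.c_[xs,ys].astype(np.float32)));w=at_z(ci,bx,0.078);print(w.round(4),w.mean(0))
```

```text
((373.84027099609375, 164.52569580078125), (87.6609115600586, 72.60367584228516), 6.8090500831604)
614 ((375.6890563964844, 166.20411682128906), (45.485538482666016, 26.43290901184082), 6.009006023406982)
[[ 0.476  -0.2488  0.078 ]
 [ 0.5104 -0.2586  0.078 ]
 [ 0.4919 -0.3184  0.078 ]
 [ 0.4568 -0.3101  0.078 ]] [ 0.48375579 -0.28394906  0.078     ]
```

View pics/c1.png

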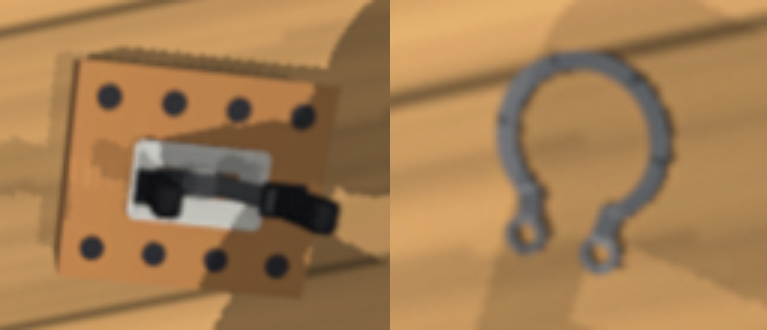

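Emit:
{"name": "arm_command", "arguments": {"increments": [[[0, 0, 3], [0.015, 0.042, 0.04], 0], [[0, 0, 6], [0.0285, 0.083, 0.09], 0], [[0, 0, 6], [0.0285, 0.083, 0.13], 0], [[0, 0, 6], [0.0285, 0.083, 0.13], 0], [[0, 0, 6], [0.0285, 0.083, 0.13], 0]]}}

```text
clock: 2.48
position: [0.4816, -0.2872, 0.2725]
ee_rot: [3.14, -0.003, -0.305]
contact_force: [-0.2, 0.1, 1.3]
grip_width: 1.002
grasp_force: 0.0
```

Run:
```python
from h import *
s=state();print(s["position"],s["ee_rot"],s["joint_vel"].round(3))
ci=camera_info("wrist");im=read_camera("wrist")
R0=Ro.from_euler("xyz",s["ee_rot"])
# model overlay guess: grips at z .157 (centre), tops at z .183, block plate corners
c=np.array([0.4838,-0.284]);y=np.array([-np.sin(-.3),np.cos(-.3)]);x=np.array([np.cos(-.3),np.sin(-.3)])
def P(a,b,z): return [*(c+a*x+b*y),z]
pts=[P(0,b*0.0285,.183) for b in(-1,1)]+[P(a*.016,b*.0295,.078) for a in(-1,1) for b in(-1,1)]+[P(a*.05,b*.06,.068) for a in(-1,1) for b in(-1,1)]
for p in proj(ci,pts): cv2.circle(im,tuple(int(v) for v in p),3,(0,255,0),-1)
cv2.imwrite("pics/w2.png",im)
```

```text
[ 0.48157781 -0.28723098  0.27251997] [ 3.14022383e+00 -2.87671808e-03 -3.04568051e-01] [ 0.011 -0.015 -0.012  0.    -0.006  0.002]
```

View pics/w2.png

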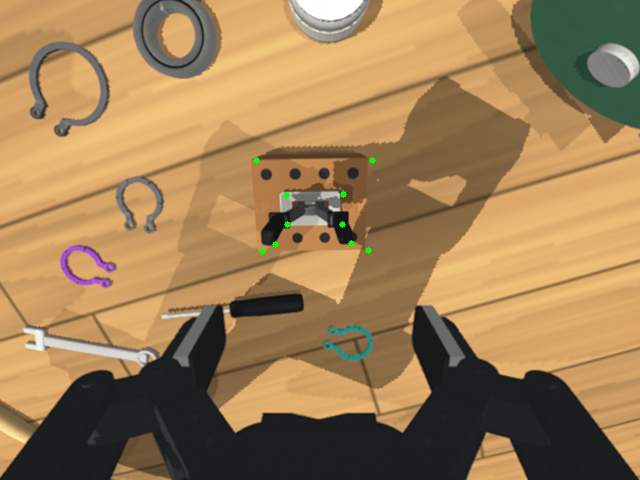

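Run:
```python
from h import *
im=read_camera("wrist");ci=camera_info("wrist");s=state()
g=im.max(2);sub=np.zeros(g.shape,np.uint8);sub[196:260,255:365]=1
d=((g<48)&(sub>0)).astype(np.uint8)
n,l,st,ce=cv2.connectedComponentsWithStats(d)
for i in range(1,n):
    if st[i,4]>30: print(st[i],ce[i])
hsv=cv2.cvtColor(im,cv2.COLOR_BGR2HSV)
lt=(sub>0)|0
sub2=np.zeros(g.shape,bool);sub2[180:230,270:352]=1
lt=sub2&(hsv[...,1]<60)&(hsv[...,2]>110)
ys,xs=np.where(lt);r=cv2.minAreaRect(np.c_[xs,ys].astype(np.float32));print(r)
w=at_z(ci,cv2.boxPoints(r),.078);print(w.round(4),w.mean(0))
cv2.imwrite("pics/c2.png",cv2.resize(im[150:265,240:380],(700,575),interpolation=cv2.INTER_CUBIC))
```

```text
[327 209  30  35 536] [341.75746269 226.70522388]
[262 211  42  34 575] [275.7773913  226.69565217]
[294 234   8   8  51] [297.31372549 237.7254902 ]
((310.2164306640625, 208.1571044921875), (33.66448211669922, 60.25617218017578), 88.56790161132812)
[[ 0.5132 -0.2548  0.078 ]
 [ 0.4961 -0.3144  0.078 ]
 [ 0.4612 -0.3052  0.078 ]
 [ 0.4789 -0.2435  0.078 ]] [ 0.48735461 -0.27949004  0.078     ]
```

View pics/c2.png

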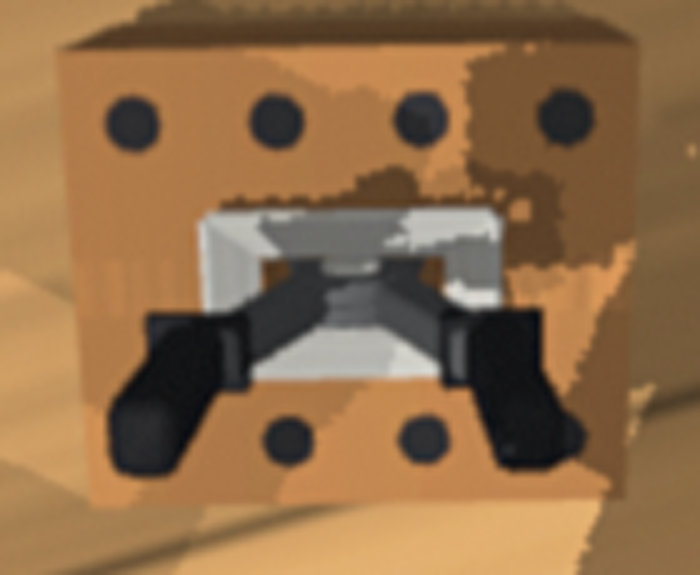

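Run:
```python
from h import *
ci=camera_info("wrist")
w=at_z(ci,[[269,238],[345,238],[307,238]],.183);print(w.round(4))
# guard front ends, z~.132
print(at_z(ci,[[279.5,220],[341,220]],.132).round(4))
inc([*w[2][:2],0.142],[np.pi,0,-.29])
inc([0.4865,-0.280,0.142],[np.pi,0,-.29])
```

```text
[[ 0.4985 -0.2533  0.183 ]
 [ 0.4815 -0.3073  0.183 ]
 [ 0.49   -0.2803  0.183 ]]
[[ 0.4975 -0.2553  0.132 ]
 [ 0.4811 -0.3075  0.132 ]]
inc rot [ 0.1  -0.21 -0.79] d [ 0.0053 -0.009   0.1307]
inc rot [ 0.1  -0.21 -0.79] d [ 0.0019 -0.0082  0.1307]
```

Crop c2 shows the grip tops at full-frame pixels (269,238) and (345,238), and the throat plate centred at (310,208). That puts the pliers at (0.489,-0.280), in line with the tool. I'll go down over the grips.

Emit:
{"name": "arm_command", "arguments": {"increments": [[[0.1, -0.2, -0.8], [0.0045, -0.0087, 0.02], 0], [[0.1, -0.2, -0.8], [0.0045, -0.0087, 0.06], 0], [[0.1, -0.2, -0.8], [0.0045, -0.0087, 0.1], 0], [[0.1, -0.2, -0.8], [0.0045, -0.0087, 0.125], 0], [[0.1, -0.2, -0.8], [0.0045, -0.0087, 0.1345], 0], [[0.1, -0.2, -0.8], [0.0045, -0.0087, 0.1345], 0], [[0.1, -0.2, -0.8], [0.0045, -0.0087, 0.1345], 0.15], [[0.1, -0.2, -0.8], [0.0045, -0.0087, 0.1345], 0.2], [[0.1, -0.2, -0.8], [0.0045, -0.0087, 0.1345], 0.23], [[0.1, -0.2, -0.8], [0.0045, -0.0087, 0.1345], 0.23]]}}

```text
clock: 3.82
position: [0.4891, -0.2804, 0.1378]
ee_rot: [3.141, -0.0, -0.29]
contact_force: [-0.3, 0.4, 8.7]
grip_width: 0.775
grasp_force: 10.7
```

Run:
```python
from h import *
s=state();print({k:np.round(s[k],3) for k in("position","ee_rot","contact_force","torque","grip_width","grasp_force")})
im=read_camera("wrist");cv2.imwrite("pics/w3.png",im)
```

```text
{'position': array([ 0.489, -0.28 ,  0.138]), 'ee_rot': array([ 3.141, -0.   , -0.29 ]), 'contact_force': array([-0.265,  0.363,  8.743]), 'torque': array([-0.08 ,  0.082,  0.009]), 'grip_width': np.float64(0.775), 'grasp_force': np.float64(10.724)}
```

View pics/w3.png

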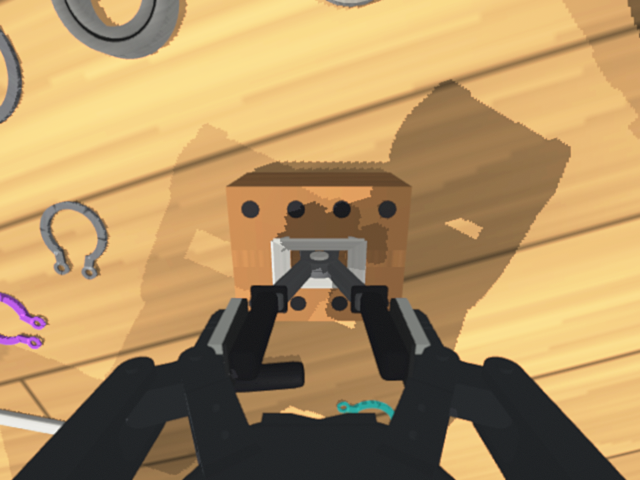

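The pliers are held symmetrically at 66 mm, and the ring is at the left with its eyes near (62,270) and (91,271). Next I'll lift while I squeeze slightly, and work out the ring pose.

Emit:
{"name": "arm_command", "arguments": {"increments": [[[0, 0, 0], [0, 0, -0.003], 0.25], [[0, 0, 0], [0, 0, -0.015], 0.25], [[0, 0, 0], [0, 0, -0.04], 0.25], [[0, 0, 0], [0, 0, -0.075], 0.25], [[0, 0, 0], [0, 0, -0.1], 0.25], [[0, 0, 0], [0, 0, -0.1], 0.25], [[0, 0, 0], [0, 0, -0.1], 0.25]]}}

```text
clock: 4.75
position: [0.4882, -0.2795, 0.2347]
ee_rot: [-3.139, 0.006, -0.29]
contact_force: [0.4, -0.9, -2.6]
grip_width: 0.75
grasp_force: 10.4
```

Run:
```python
from h import *
s=state();print({k:np.round(s[k],4) for k in("position","ee_rot","contact_force","grip_width","grasp_force")})
im=read_camera("wrist");ci=camera_info("wrist");cv2.imwrite("pics/w4.png",im)
X=[]
c=proj(ci,[[0.542,-0.068,0.005]])[0];print(c)
u,v=int(c[0]),int(c[1]);a=max(0,u-70);b=max(0,v-70)
hsv=cv2.cvtColor(im,cv2.COLOR_BGR2HSV)
m=((hsv[...,1]<60)&(hsv[...,2]<170)).astype(np.uint8)
n,l,st,ce=cv2.connectedComponentsWithStats(m)
for i in range(1,n):
    if 150<st[i,4]<4000: print(i,st[i],ce[i].round(1), at_z(ci,[ce[i]],.005).round(3))
```

```text
{'position': array([ 0.4882, -0.2795,  0.2347]), 'ee_rot': array([-3.1389,  0.0055, -0.29  ]), 'contact_force': array([ 0.3805, -0.8935, -2.5884]), 'grip_width': np.float64(0.7504), 'grasp_force': np.float64(10.398)}
[132.78631093 209.93044262]
1 [ 125    0   93   73 3943] [172.4  35.3] [[ 0.693 -0.188  0.005]]
2 [308   0  77  36 678] [350.4  19.7] [[ 0.654 -0.361  0.005]]
10 [  11   31   87  104 2273] [51.  79.2] [[ 0.695 -0.049  0.005]]
15 [107 181  50  61 907] [131.2 208.5] [[ 0.544 -0.067  0.005]]
16 [290 202  64  20 414] [336.3 208.7] [[ 0.475 -0.296  0.005]]
```

Emit:
{"name": "arm_command", "arguments": {"increments": [[[0, 0, 1.5], [-0.01, -0.05, 0], 0.25], [[0, 0, 3], [-0.02, -0.1, 0], 0.25], [[0, 0, 4.5], [-0.03, -0.15, 0.02], 0.25], [[0, 0, 5.7], [-0.038, -0.195, 0.04], 0.25], [[0, 0, 5.7], [-0.041, -0.222, 0.06], 0.25], [[0, 0, 5.7], [-0.041, -0.222, 0.066], 0.25], [[0, 0, 5.7], [-0.041, -0.222, 0.066], 0.25], [[0, 0, 5.7], [-0.041, -0.222, 0.066], 0.25]]}}

```text
clock: 5.8
position: [0.5128, -0.0563, 0.1707]
ee_rot: [-3.14, 0.003, -0.391]
contact_force: [0.2, 0.8, -2.4]
grip_width: 0.75
grasp_force: 10.3
```

Run:
```python
from h import *
s=state();print({k:np.round(s[k],4) for k in("position","ee_rot","contact_force","grip_width","grasp_force")})
im=read_camera("wrist");ci=camera_info("wrist");cv2.imwrite("pics/w5.png",im)
cv2.imwrite("pics/c5.png",cv2.resize(im[140:290,230:430],(800,600),interpolation=cv2.INTER_CUBIC))
```

```text
{'position': array([ 0.5128, -0.0563,  0.1707]), 'ee_rot': array([-3.1403e+00,  2.8000e-03, -3.9070e-01]), 'contact_force': array([ 0.1807,  0.8457, -2.429 ]), 'grip_width': np.float64(0.7496), 'grasp_force': np.float64(10.343)}
```

View pics/c5.png

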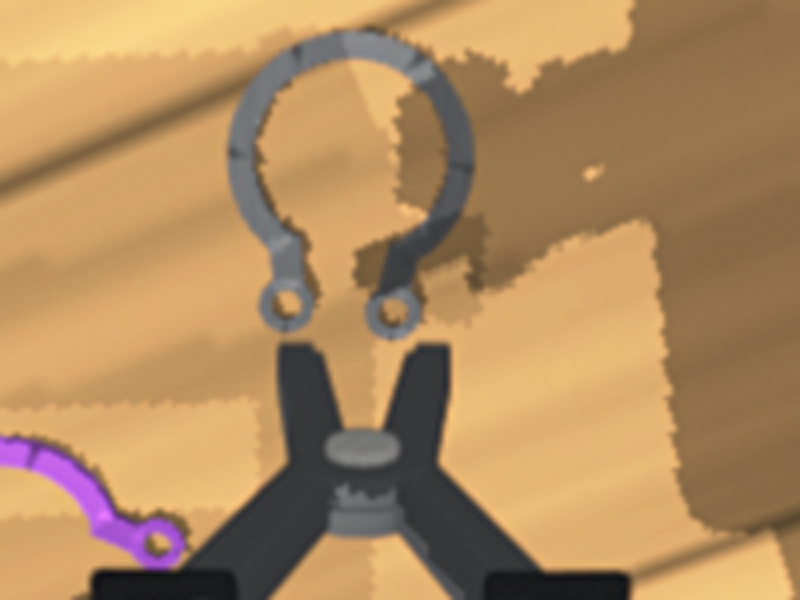

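Crop c5 shows the eyes at full-frame pixels (301.4,215.4) and (327.9,217.6). The front edges of the nose feet are at row 225.9, with a mid column of about 320.8. Now I'll work out the offsets in the tool frame.

```bash
cat >> h.py <<'E'
def tool(p):
    s=state();return Ro.from_euler("xyz",s["ee_rot"]).inv().apply(np.atleast_2d(p)-s["position"])
def rowx(ci,uv,zt):
    "tool-frame point on pixel ray at tool depth zt"
    s=state();R0=Ro.from_euler("xyz",s["ee_rot"]);c,r=ray(ci,uv);c=R0.inv().apply(c-s["position"]);r=R0.inv().apply(r)
    return c+r*((zt-c[2])/r[:,2])[:,None]
E
python3 - <<'E'
from h import *
ci=camera_info("wrist");im=cv2.imread("pics/w5.png");s=state()
# refine eye centres: hole brightness blobs
e=at_z(ci,[[301.4,215.4],[327.9,217.6]],.005);t=tool(e)
print("eyes",e.round(4),t.round(4),"dist",np.linalg.norm(e[0]-e[1]),"yawerr",np.degrees(np.arctan2(t[1,0]-t[0,0],t[1,1]-t[0,1])),"mid",t.mean(0).round(4))
mid=e.mean(0)
# ring centre by outer circle in crop: top (358,30) left (230,155) right (473,155)
q=(np.array([[358,28],[229,155],[474,155]])+.5)/4-.5+[230,140]
p=at_z(ci,q,.005);print(p.round(4),tool(p).round(4))
f=lambda u,v:[(u+.5)/4-.5+230,(v+.5)/4-.5+140]
print("feet",rowx(ci,[f(278,345),f(322,345),f(408,345),f(450,345)],.1208).round(4))
print("bolt",rowx(ci,[f(362,447)],.0558).round(4))
print("guard",rowx(ci,[f(95,570),f(235,570),f(487,572),f(630,572)],.006).round(4))
E
```

```text
eyes [[ 0.5212 -0.0411  0.005 ]
 [ 0.5094 -0.0639  0.005 ]] [[ 0.0025 -0.0169  0.1658]
 [ 0.0003  0.0087  0.1658]] dist 0.02565188062177449 yawerr -4.948137907985548 mid [ 0.0014 -0.0041  0.1658]
[[ 0.574  -0.0814  0.005 ]
 [ 0.559  -0.0428  0.005 ]
 [ 0.5373 -0.0954  0.005 ]] [[ 0.0666  0.0002  0.1656]
 [ 0.038  -0.0298  0.1657]
 [ 0.038   0.0271  0.1657]]
feet [[ 0.0055 -0.0165  0.1208]
 [ 0.0055 -0.0074  0.1208]
 [ 0.0055  0.0105  0.1208]
 [ 0.0055  0.0193  0.1208]]
bolt [[0.0079 0.0007 0.0558]]
guard [[ 0.0107 -0.033   0.006 ]
 [ 0.0107 -0.0155  0.006 ]
 [ 0.0104  0.0161  0.006 ]
 [ 0.0103  0.034   0.006 ]]
```

Emit:
{"name": "arm_command", "arguments": {"increments": [[[0, 0, 4.7], [0, -0.0055, 0.008], 0.25], [[0, 0, 4.7], [0, -0.0055, 0.018], 0.25], [[0, 0, 4.7], [0, -0.0055, 0.028], 0.25], [[0, 0, 4.7], [0, -0.0055, 0.028], 0.25], [[0, 0, 4.7], [0, -0.0055, 0.028], 0.25], [[0, 0, 4.7], [0, -0.0055, 0.028], 0.25]]}}

```text
clock: 6.6
position: [0.5148, -0.0502, 0.1427]
ee_rot: [-3.14, 0.003, -0.471]
contact_force: [0.4, -1.1, -1.9]
grip_width: 0.747
grasp_force: 10.3
```

Run:
```python
from h import *
s=state();print({k:np.round(s[k],4) for k in("position","ee_rot","contact_force","grip_width","grasp_force")})
im=read_camera("wrist");ci=camera_info("wrist");cv2.imwrite("pics/w6.png",im)
cv2.imwrite("pics/c6.png",cv2.resize(im[175:275,260:380],(720,600),interpolation=cv2.INTER_CUBIC))
```

```text
{'position': array([ 0.5148, -0.0502,  0.1427]), 'ee_rot': array([-3.1404e+00,  3.0000e-03, -4.7140e-01]), 'contact_force': array([ 0.3622, -1.115 , -1.8804]), 'grip_width': np.float64(0.7472), 'grasp_force': np.float64(10.3441)}
```

View pics/c6.png

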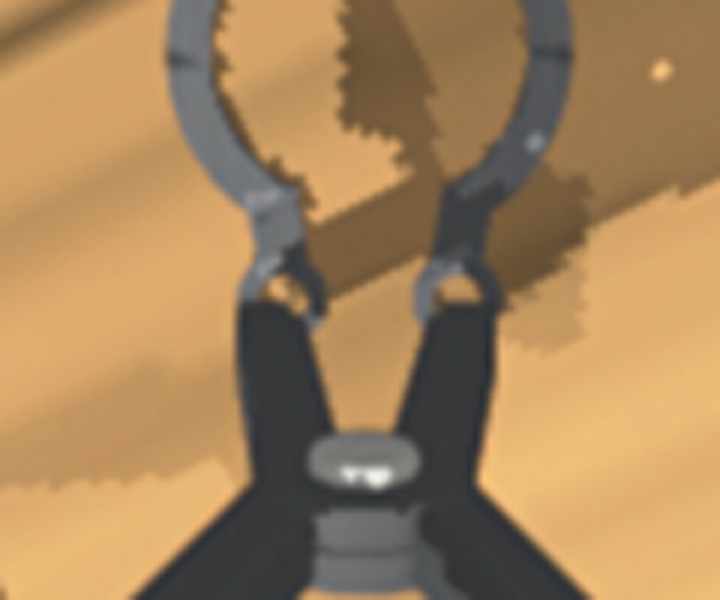

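Run:
```python
from h import *
ci=camera_info("wrist")
f=lambda u,v:[(u+.5)/6-.5+260,(v+.5)/6-.5+175]
t=tool(at_z(ci,[f(283,293),f(458,293),f(283,252),f(458,254),f(283,273),f(458,273)],.005));print(t.round(4))
print("feet",rowx(ci,[f(270.5,305),f(463.5,305)],.1208).round(4))
```

```text
[[ 0.0027 -0.0108  0.1377]
 [ 0.0027  0.0149  0.1376]
 [ 0.0089 -0.0108  0.1377]
 [ 0.0086  0.0148  0.1376]
 [ 0.0057 -0.0108  0.1377]
 [ 0.0057  0.0149  0.1376]]
feet [[ 0.0059 -0.012   0.1208]
 [ 0.0059  0.0148  0.1208]]
```

Emit:
{"name": "arm_command", "arguments": {"increments": [[[0, 0, 0], [0.0004, 0.0006, 0.004], 0.235], [[0, 0, 0], [0.0004, 0.0006, 0.008], 0.235], [[0, 0, 0], [0.0004, 0.0006, 0.011], 0.235], [[0, 0, 0], [0.0004, 0.0006, 0.0125], 0.235], [[0, 0, 0], [0.0004, 0.0006, 0.0135], 0.235], [[0, 0, 0], [0.0004, 0.0006, 0.0135], 0.235]]}}

```text
clock: 7.4
position: [0.5147, -0.0508, 0.1289]
ee_rot: [-3.14, 0.004, -0.471]
contact_force: [0.1, 0.4, -2.4]
grip_width: 0.767
grasp_force: 10.3
```

Emit:
{"name": "arm_command", "arguments": {"increments": [[[0, 0, 0], [0, 0, 0.001], 0.235], [[0, 0, 0], [0, 0, 0.002], 0.235], [[0, 0, 0], [0, 0, 0.0025], 0.235], [[0, 0, 0], [0, 0, 0.0025], 0.235]]}}

```text
clock: 7.9
position: [0.5152, -0.051, 0.127]
ee_rot: [-3.14, 0.002, -0.472]
contact_force: [0.5, 0.5, 4.6]
grip_width: 0.763
grasp_force: 10.8
```

Contact came where the feet should meet the lugs. Now I'll spread partway, raising the tool to offset the pads' swing, and check by picture measurement that the ring follows.

Emit:
{"name": "arm_command", "arguments": {"increments": [[[0, 0, 0], [0, 0, -0.0008], 0.28], [[0, 0, 0], [0, 0, -0.0012], 0.32], [[0, 0, 0], [0, 0, -0.0015], 0.355], [[0, 0, 0], [0, 0, -0.0018], 0.38], [[0, 0, 0], [0, 0, -0.0018], 0.4], [[0, 0, 0], [0, 0, -0.0018], 0.4]]}}

```text
clock: 8.65
position: [0.5159, -0.0519, 0.1303]
ee_rot: [-3.141, -0.002, -0.471]
contact_force: [-1.3, -3.1, 15.9]
grip_width: 0.612
grasp_force: 27.3
```

```bash
cat >> h.py <<'E'
def show(name,box,k):
    im=read_camera("wrist");a,b,c,d=box
    cv2.imwrite(f"pics/{name}.png",im);return im
E
python3 - <<'E'
from h import *
s=state();print({k:np.round(s[k],4) for k in("position","ee_rot","contact_force","grip_width","grasp_force")})
im=read_camera("wrist");cv2.imwrite("pics/w7.png",im)
old=cv2.imread("pics/w6.png")
def runs(im,r):
    g=im[r].max(1).astype(int);hs=cv2.cvtColor(im,cv2.COLOR_BGR2HSV)[r];m=(hs[:,1]<75)&(g<185)
    m=m[240:400];d=np.diff(np.r_[0,m.astype(int),0]);a=np.where(d==1)[0]+240;b=np.where(d==-1)[0]+240
    return [(int(x),int(y)) for x,y in zip(a,b) if y-x>2]
for r in range(170,242,4): print(r,runs(old,r),runs(im,r))
E
```

```text
{'position': array([ 0.5159, -0.0519,  0.1303]), 'ee_rot': array([-3.1413e+00, -1.7000e-03, -4.7140e-01]), 'contact_force': array([-1.34  , -3.0752, 15.8893]), 'grip_width': np.float64(0.6118), 'grasp_force': np.float64(27.2916)}
170 [(290, 299), (345, 353)] [(291, 301), (342, 352)]
174 [(289, 297), (347, 354)] [(289, 298), (345, 354)]
178 [(288, 296), (348, 355)] [(287, 296), (347, 356)]
182 [(288, 295), (348, 355)] [(286, 294), (349, 357)]
186 [(288, 296), (348, 355)] [(286, 294), (350, 357)]
190 [(288, 296), (347, 355)] [(286, 294), (350, 357)]
194 [(290, 298), (345, 354)] [(286, 294), (349, 357)]
198 [(291, 300), (343, 352)] [(287, 296), (348, 356)]
202 [(294, 304), (340, 350)] [(288, 297), (346, 355)]
206 [(297, 310), (334, 346)] [(290, 300), (343, 353)]
210 [(301, 310), (333, 342)] [(293, 304), (339, 351)]
214 [(302, 311), (332, 341)] [(296, 308), (335, 347)]
218 [(302, 311), (332, 341)] [(300, 309), (334, 344)]
222 [(300, 304), (310, 314), (329, 333), (340, 343)] [(300, 309), (334, 343)]
226 [(300, 308), (311, 314), (329, 344)] [(299, 310), (332, 344)]
230 [(300, 312), (331, 342)] [(296, 307), (309, 313), (330, 335), (337, 348)]
234 [(300, 312), (330, 342)] [(296, 312), (331, 347)]
238 [(300, 313), (329, 342)] [(295, 310), (332, 347)]
```

Emit:
{"name": "arm_command", "arguments": {"increments": [[[0, 0, 0], [0, 0, -0.001], 0.4], [[0, 0, 0], [0, 0, -0.0015], 0.42], [[0, 0, 0], [0, 0, -0.0018], 0.44], [[0, 0, 0], [0, 0, -0.0021], 0.46], [[0, 0, 0], [0, 0, -0.0025], 0.48], [[0, 0, 0], [0, 0, -0.0025], 0.48]]}}

```text
clock: 9.45
position: [0.5152, -0.052, 0.1321]
ee_rot: [3.141, 0.0, -0.471]
contact_force: [-2.6, -5.1, 11.1]
grip_width: 0.527
grasp_force: 27.7
```

Run:
```python
from h import *
s=state();print({k:np.round(s[k],4) for k in("position","ee_rot","contact_force","torque","grip_width","grasp_force")})
im=read_camera("wrist");cv2.imwrite("pics/w8.png",im)
def runs(im,r):
    g=im[r].max(1).astype(int);hs=cv2.cvtColor(im,cv2.COLOR_BGR2HSV)[r];m=(hs[:,1]<75)&(g<185)
    m=m[240:400];d=np.diff(np.r_[0,m.astype(int),0]);a=np.where(d==1)[0]+240;b=np.where(d==-1)[0]+240
    return [(int(x),int(y)) for x,y in zip(a,b) if y-x>2]
for r in range(170,242,4): print(r,runs(im,r))
```

```text
{'position': array([ 0.5152, -0.052 ,  0.1321]), 'ee_rot': array([ 3.1408e+00,  2.0000e-04, -4.7130e-01]), 'contact_force': array([-2.6074, -5.1044, 11.1065]), 'torque': array([-1.1485,  0.5944, -0.0348]), 'grip_width': np.float64(0.5267), 'grasp_force': np.float64(27.6919)}
170 [(291, 301), (345, 355)]
174 [(289, 298), (348, 356)]
178 [(288, 296), (350, 358)]
182 [(287, 295), (351, 359)]
186 [(287, 294), (352, 359)]
190 [(286, 294), (352, 360)]
194 [(287, 295), (351, 359)]
198 [(287, 296), (350, 358)]
202 [(289, 298), (348, 357)]
206 [(291, 301), (345, 355)]
210 [(293, 304), (341, 353)]
214 [(297, 307), (339, 349)]
218 [(298, 308), (338, 347)]
222 [(298, 308), (338, 347)]
226 [(296, 309), (336, 351)]
230 [(293, 305), (307, 310), (335, 352)]
234 [(293, 309), (336, 352)]
238 [(293, 310), (334, 351)]
```

Emit:
{"name": "arm_command", "arguments": {"increments": [[[0, 0, 0], [0, 0, -0.001], 0.5], [[0, 0, 0], [0, 0, -0.0014], 0.52], [[0, 0, 0], [0, 0, -0.0018], 0.54], [[0, 0, 0], [0, 0, -0.0021], 0.56], [[0, 0, 0], [0, 0, -0.0025], 0.58], [[0, 0, 0], [0, 0, -0.0028], 0.6], [[0, 0, 0], [0, 0, -0.0028], 0.6]]}}

```text
clock: 10.38
position: [0.5147, -0.051, 0.1336]
ee_rot: [-3.141, 0.003, -0.472]
contact_force: [-1.6, -2.9, 5.3]
grip_width: 0.404
grasp_force: 28.0
```

Emit:
{"name": "arm_command", "arguments": {"increments": [[[0, 0, 0], [0, 0, -0.002], 0.6], [[0, 0, 0], [0, 0, -0.004], 0.61], [[0, 0, 0], [0, 0, -0.007], 0.62], [[0, 0, 0], [0, 0, -0.011], 0.63], [[0, 0, 0], [0, 0, -0.016], 0.63], [[0, 0, 0], [0, 0, -0.02], 0.63], [[0, 0, 0], [0, 0, -0.02], 0.63]]}}

```text
clock: 11.25
position: [0.5149, -0.0509, 0.1538]
ee_rot: [-3.14, 0.003, -0.471]
contact_force: [0.0, 0.7, -3.3]
grip_width: 0.378
grasp_force: 26.8
```

Run:
```python
from h import *
s=state();print({k:np.round(s[k],4) for k in("position","ee_rot","contact_force","torque","grip_width","grasp_force")})
im=read_camera("wrist");cv2.imwrite("pics/w9.png",im)
def runs(im,r):
    g=im[r].max(1).astype(int);hs=cv2.cvtColor(im,cv2.COLOR_BGR2HSV)[r];m=(hs[:,1]<75)&(g<185)
    m=m[240:400];d=np.diff(np.r_[0,m.astype(int),0]);a=np.where(d==1)[0]+240;b=np.where(d==-1)[0]+240
    return [(int(x),int(y)) for x,y in zip(a,b) if y-x>2]
for r in range(140,250,5): print(r,runs(im,r))
a=cv2.resize(im[120:270,240:400],(640,600),interpolation=cv2.INTER_CUBIC);cv2.imwrite("pics/c9.png",a)
```

```text
{'position': array([ 0.5149, -0.0509,  0.1538]), 'ee_rot': array([-3.1404e+00,  3.0000e-03, -4.7150e-01]), 'contact_force': array([ 0.043 ,  0.706 , -3.3064]), 'torque': array([ 0.0334,  0.0141, -0.051 ]), 'grip_width': np.float64(0.3778), 'grasp_force': np.float64(26.7549)}
140 []
145 []
150 []
155 [(309, 332)]
160 [(300, 342)]
165 [(294, 307), (335, 349)]
170 [(290, 300), (343, 353)]
175 [(288, 296), (347, 356)]
180 [(286, 294), (349, 357)]
185 [(284, 292), (351, 358)]
190 [(284, 291), (351, 359)]
195 [(284, 291), (351, 359)]
200 [(284, 292), (350, 359)]
205 [(286, 294), (348, 357)]
210 [(288, 297), (345, 355)]
215 [(292, 302), (342, 351)]
220 [(292, 301), (342, 350)]
225 [(292, 301), (342, 352)]
230 [(286, 302), (340, 357)]
235 [(286, 303), (340, 357)]
240 [(287, 308), (335, 355)]
245 [(291, 312), (315, 326), (330, 351)]
```

View pics/c9.png

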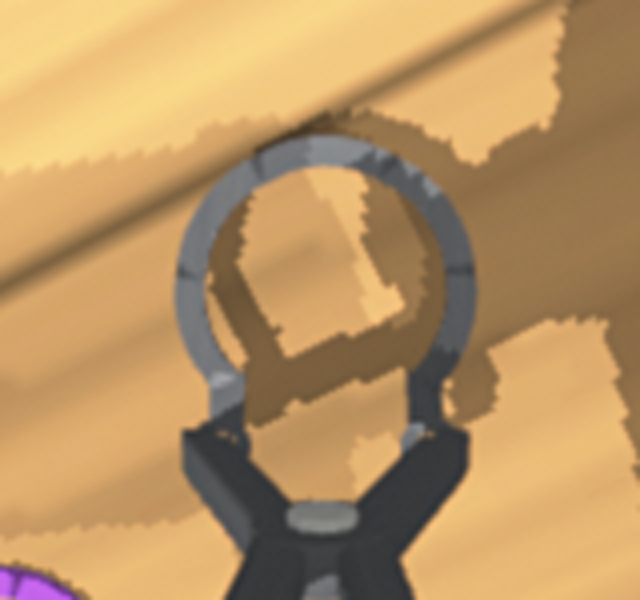

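Crop c9 shows the ring hanging spread on both pins, with the necks at about (296,222) and (346,222) and eyes an estimated 43–44 mm apart. Next I'll triangulate the shaft end from the two fixed views.

Run:
```python
from h import *
a=camera_info("top");b=camera_info("scene")
t=cv2.imread("pics/top0.png");s=cv2.imread("pics/scene0.png")
# refine dark centre dot locally
def dot(im,u,v,r=4):
    g=im[v-r:v+r+1,u-r:u+r+1].min(2).astype(float);w=np.clip(np.median(g)-g-8,0,None);yy,xx=np.mgrid[v-r:v+r+1,u-r:u+r+1]
    return [(xx*w).sum()/w.sum(),(yy*w).sum()/w.sum()],g.min(),np.median(g)
p,*i1=dot(t,249,194);q,*i2=dot(s,442,277,5);print(p,i1,q,i2)
c1,r1=ray(a,[p]);c2,r2=ray(b,[q]);r1=r1[0];r2=r2[0]
A=np.c_[r1,-r2];k=np.linalg.lstsq(A,c2-c1,rcond=None)[0]
print(c1+k[0]*r1,c2+k[1]*r2)
st=state()
X=(c1+k[0]*r1+c2+k[1]*r2)/2
psi=st["ee_rot"][2]
print("joints",st["joints"].round(2),"yaw dir to",np.arctan2(X[1],X[0]))
```

```text
[np.float64(248.4066985645933), np.float64(194.05263157894737)] [np.float64(66.0), np.float64(147.0)] [np.float64(441.40292275574114), np.float64(276.9498956158664)] [np.float64(109.0), np.float64(171.0)]
[0.63437811 0.23051129 0.079949  ] [0.633292   0.22713894 0.07927177]
joints [-0.33  0.4   1.51  0.    1.23  1.71] yaw dir to 0.34645544788674454
```

Emit:
{"name": "arm_command", "arguments": {"increments": [[[0, 0, 0], [0, 0, -0.01], 0.64], [[0, 0, 0], [0, 0, -0.03], 0.65], [[0, 0, 0], [-0.01, -0.02, -0.06], 0.66], [[0, 0, 0], [-0.025, -0.06, -0.09], 0.67], [[0, 0, 0], [-0.04, -0.1, -0.12], 0.68], [[0, 0, 0], [-0.057, -0.14, -0.131], 0.69], [[0, 0, 0], [-0.073, -0.18, -0.131], 0.7], [[0, 0, 0], [-0.09, -0.22, -0.131], 0.7], [[0, 0, 0], [-0.106, -0.26, -0.131], 0.7], [[0, 0, 0], [-0.118, -0.29, -0.131], 0.7], [[0, 0, 0], [-0.124, -0.305, -0.131], 0.7], [[0, 0, 0], [-0.124, -0.305, -0.131], 0.7]]}}

```text
clock: 12.8
position: [0.5431, 0.2771, 0.2853]
ee_rot: [-3.141, 0.004, -0.471]
contact_force: [-0.3, 0.5, -3.1]
grip_width: 0.306
grasp_force: 27.5
```

Run:
```python
from h import *
s=state();print({k:np.round(s[k],4) for k in("position","ee_rot","contact_force","joint_vel","grip_width","grasp_force")})
im=read_camera("wrist");ci=camera_info("wrist");cv2.imwrite("pics/w10.png",im)
print(proj(ci,[[.634,.229,.08],[.634,.229,.1],[.634,.229,.12]]).round(1))
# print coarse gray map around predicted
u,v=proj(ci,[[.634,.229,.1]])[0].astype(int)
g=cv2.cvtColor(im,cv2.COLOR_BGR2GRAY)
sub=g[max(0,v-50):v+60,u-60:u+60]
np.savetxt("/dev/stdout",cv2.resize(sub,None,fx=.25,fy=.25,interpolation=cv2.INTER_AREA),"%3d")
gb=cv2.GaussianBlur(g,(5,5),1)
for p2 in (20,14):
    c=cv2.HoughCircles(gb,cv2.HOUGH_GRADIENT,1,15,param1=100,param2=p2,minRadius=12,maxRadius=45)
    if c is not None: print([tuple(x.round(1)) for x in c[0] if abs(x[0]-u)<60 and abs(x[1]-v)<60][:6])
```

```text
{'position': array([0.5431, 0.2771, 0.2853]), 'ee_rot': array([-3.1408,  0.0038, -0.4706]), 'contact_force': array([-0.2979,  0.5014, -3.1096]), 'joint_vel': array([-0.0301, -0.0126,  0.0204, -0.0082, -0.0045, -0.0109]), 'grip_width': np.float64(0.3064), 'grasp_force': np.float64(27.5107)}
[[319.9 105.7]
 [319.9 104.6]
 [320.  103.4]]
[(np.float32(319.5), np.float32(104.5), np.float32(43.3)), (np.float32(309.5), np.float32(92.5), np.float32(44.4)), (np.float32(309.5), np.float32(122.5), np.float32(44.4)), (np.float32(366.5), np.float32(101.5), np.float32(34.4)), (np.float32(328.5), np.float32(116.5), np.float32(37.7)), (np.float32(314.5), np.float32(49.5), np.float32(32.2))]
[(np.float32(319.5), np.float32(104.5), np.float32(43.3)), (np.float32(304.5), np.float32(99.5), np.float32(44.4)), (np.float32(309.5), np.float32(122.5), np.float32(44.4)), (np.float32(278.5), np.float32(105.5), np.float32(44.4)), (np.float32(322.5), np.float32(75.5), np.float32(44.4)), (np.float32(343.5), np.float32(94.5), np.float32(44.4))]
6 243 218 190 175  50  73 122 192 217 217 197 198
139 175 211 212 208 
[... 1559 characters left out ...]
 180 184 183 157 119  89  60  53  54  63  65  44  36  52  70  98 124 195 154 135 134 124 134 130 122
212 135 158 173 175 178 178 126 116 166 137 111  92  74  66  62  60  80  98 114 158 210 214 151 134 124 131 132 123 126
150 153 155 154 170 171 160 103 102 168 185 175 159 137 126 107 108 140 171 194 189 212 214 147 121 128 132 124 125 118
140 158 158 159 155 164 168 140 159 185 185 184 191 195 174 130 123 170 201 132 122 167 209 134 121 132 127 125 122 108
157 159 159 160 162 159 160 171 171 178 179 143 115 108 117 123 121 100  97 101 118 170 177 161 139 129 124 124 112 103
158 159 159 162 164 167 163 158 174 164 127  88 104 107 137 135 120  94  80  70  88 168 161 210 184 131 129 117 105 107
```

```bash
cat > m.py <<'E'
from h import *
def dotpx(im,u,v,r=9):
    g=im[v-r:v+r+1,u-r:u+r+1].min(2).astype(float);w=np.clip(np.median(g)-g-20,0,None);yy,xx=np.mgrid[v-r:v+r+1,u-r:u+r+1]
    return np.array([(xx*w).sum()/w.sum(),(yy*w).sum()/w.sum()]),g.min()
E
python3 - <<'E'
from m import *
ci=camera_info("wrist");im9=cv2.imread("pics/w9.png");im=cv2.imread("pics/w10.png")
def prof(im,r=None,c=None,a=0,b=0):
    x=im[r,a:b] if r is not None else im[a:b,c]
    hs=cv2.cvtColor(x[None].copy(),cv2.COLOR_BGR2HSV)[0];m=(hs[:,1]<75)&(x.max(1)<185)
    d=np.diff(np.r_[0,m.astype(int),0]);return [(int(i)+a,int(j)+a) for i,j in zip(np.where(d==1)[0],np.where(d==-1)[0])]
for c in (310,315,320,325,330): print(c,prof(im9,c=c,a=140,b=235))
for zt in (.119,.123):
    print(zt,"far in/out",rowx(ci,[[320.5,160.5],[320.5,152.5]],zt)[:,0].round(4),"lr inner row 193",rowx(ci,[[291.2,193],[350.5,193],[283.8,193],[358.7,193]],zt)[:,:2].round(4).tolist())
    print(" feet front edge",rowx(ci,[[286,228],[357,228]],zt).round(4).tolist())
p,m=dotpx(im,318,106);print("dot",p,m)
for z in (.085,.095,.105,.115):
    X=at_z(ci,[p],z);print(z,X.round(4),tool(X).round(4))
# triangulate with scene
b=camera_info("scene");c1,r1=ray(ci,[p]);c2,r2=ray(b,[[441.4,276.9]])
k=np.linalg.lstsq(np.c_[r1[0],-r2[0]],c2-c1,rcond=None)[0];print("tri",(c1+k[0]*r1[0]).round(4),(c2+k[1]*r2[0]).round(4))
E
```

```text
310 [(155, 164)]
315 [(154, 162)]
320 [(153, 162)]
325 [(154, 162)]
330 [(155, 163)]
0.119 far in/out [0.0589 0.065 ] lr inner row 193 [[0.0335, -0.0223], [0.0334, 0.0252], [0.0335, -0.0282], [0.0334, 0.0317]]
 feet front edge [[0.0042, -0.0274, 0.119], [0.0041, 0.0314, 0.119]]
0.123 far in/out [0.0585 0.0647] lr inner row 193 [[0.0327, -0.0226], [0.0327, 0.0256], [0.0327, -0.0286], [0.0327, 0.0322]]
 feet front edge [[0.003, -0.0278, 0.123], [0.0029, 0.0319, 0.123]]
dot [319.75151936 107.50164959] 113.0
0.085 [[0.6324 0.23   0.085 ]] [[0.1012 0.0008 0.1999]]
0.095 [[0.632  0.2302 0.095 ]] [[0.1008 0.0008 0.1899]]
0.105 [[0.6317 0.2304 0.105 ]] [[0.1003 0.0008 0.1799]]
0.115 [[0.6313 0.2306 0.115 ]] [[0.0998 0.0007 0.1699]]
tri [0.6327 0.2298 0.078 ] [0.6317 0.2279 0.078 ]
```

Emit:
{"name": "arm_command", "arguments": {"increments": [[[0, 0, 0], [0.015, 0, 0.003], 0.71], [[0, 0, 0], [0.035, -0.0004, 0.006], 0.72], [[0, 0, 0], [0.055, -0.0008, 0.01], 0.73], [[0, 0, 0], [0.069, -0.0008, 0.013], 0.735], [[0, 0, 0], [0.069, -0.0008, 0.013], 0.735], [[0, 0, 0], [0.069, -0.0008, 0.013], 0.735]]}}

```text
clock: 13.6
position: [0.6047, 0.2465, 0.2721]
ee_rot: [-3.14, 0.004, -0.471]
contact_force: [-0.8, 0.2, -2.7]
grip_width: 0.27
grasp_force: 27.9
```

Run:
```python
from m import *
s=state();print({k:np.round(s[k],4) for k in("position","ee_rot","contact_force","joint_vel","grip_width","grasp_force")})
im=read_camera("wrist");ci=camera_info("wrist");cv2.imwrite("pics/w11.png",im)
g=cv2.cvtColor(im,cv2.COLOR_BGR2GRAY)
X=[.632,.230,.1];print(proj(ci,[X]))
print("map from row 130, col 264, step 4")
print("\n".join(" ".join("%3d"%v for v in r) for r in cv2.resize(g[130:246,264:376],None,fx=.25,fy=.25,interpolation=cv2.INTER_AREA)))
p,m=dotpx(im,*proj(ci,[X])[0].round().astype(int));print("dot",p,m)
for z in (.08,.1,.12): print(z,at_z(ci,[p],z).round(4),tool(at_z(ci,[p],z)).round(4))
read_camera("scene") is not None and cv2.imwrite("pics/s11.png",read_camera("scene"))
```

```text
{'position': array([0.6047, 0.2465, 0.2721]), 'ee_rot': array([-3.1404,  0.0041, -0.4712]), 'contact_force': array([-0.8272,  0.1955, -2.6877]), 'joint_vel': array([ 0.009 , -0.0095,  0.0036,  0.0009, -0.0005,  0.0001]), 'grip_width': np.float64(0.2703), 'grasp_force': np.float64(27.9323)}
[[321.74685763 183.03948111]]
map from row 130, col 264, step 4
182 177 189 182 164 208 218 220 165 163 216 211 183 176 172 180 196 218 222 216 190 132 128 142 146 157 124 117
173 189 187 162 184 195 200 217 220 182 130 115 110 109 111 110 118 124 145 148 131  85  93 151 142 136 155 128
183 187 174 180 188 189 188 186 130 105  88  70  59  56  56  55  57  71 100 113 136 141 126 142 142 127 136 130
189 179 172 187 188 190 171 112  90  62  56  57  66  79  76  57  38  47  57  95 122 129 142 142 142 135 128 129
185 161 186 189 189 189 138  81  50  51 108 191 228 231 173 192 206 131  56  54  85 107 129 142 142 141 127 132
164 171 190 190 187 148 145  50  58 162 226 229 202 146 132 170 196 223 205  70  54  68 109 135 141 141 135 129
129 186 190 187 166 101  46  49 173 227 220 187 140 132 151 162 152 166 1
[... 2012 characters left out ...]
52 112 102  99  62  69 137 184 170 180 187
185 181 181 184 127  55  52  54  78 158 197 208 212 212 213 213 193 152 103 112 107  57  52  52 101 179 186 185
173 183 187 191 142  74  56  51  57 174 226 196 203 212 208 193 184 183 135 130  64  51  52  55 114 186 184 184
165 183 192 179 124  78  76  57  51  73 194 225 199 186 184 182 184 160  96  56  51  52  55  55 136 185 183 182
169 157 138 129 152 122  79  77  58  51  58 165 227 196 166 173 169  75  51  51  52  54  56 107 180 182 181 181
dot [318.12146406 184.01703336] 95.0
0.08 [[0.6297 0.2351 0.08  ]] [[ 0.0282 -0.0009  0.1922]]
0.1 [[0.6327 0.2335 0.1   ]] [[ 0.0316 -0.0008  0.1722]]
0.12 [[0.6358 0.2319 0.12  ]] [[ 0.035  -0.0008  0.1522]]
```

Run:
```python
from m import *
ci=camera_info("wrist");im=cv2.imread("pics/w11.png")
print(im[172:192,310:330].max(2))
print(cv2.imread("pics/w10.png")[98:118,310:330].max(2)[::1])
```

```text
[[126 142 198 230 231 230 232 232 231 229 229 238 247 247 247 247 248 247
  247 248]
 [127 133 176 228 230 228 229 231 232 231 229 234 246 248 247 247 247 247
  247 247]
 [128 125 152 216 230 228 227 229 231 233 234 239 246 249 248 248 247 247
  248 248]
 [127 128 138 181 227 231 229 229 229 230 234 246 252 252 250 248 248 247
  247 247]
 [127 132 150 179 229 234 232 225 202 184 177 204 241 253 252 250 248 248
  247 247]
 [127 134 159 193 233 237 230 188 143 122 115 128 171 226 252 252 250 248
  248 247]
 [128 128 154 209 236 236 209 142 106 103 102 103 117 159 231 253 251 249
  249 248]
 [129 126 133 178 233 233 174 113 101 104 105 104 106 123 188 251 253 250
  249 249]
 [130 128 125 154 223 231 161 107 102 106 106 105 103 107 163 245 252 250
  250 250]
 [131 129 126 133 181 223 167 111 102 106 106 106 102 103 166 245 250 249
  250 250]
 [131 131 129 126 155 211 187 125 102 103 104 104 100 116 194 249 250 248
  248 249]
 [131 131 131 127 135 179 212 168 116 101 100 100 107 158 237 253 250 248
  247 248]
 [130 130 130 130 126 156 218 215 170 136 127 130 151 213 253 253 250 248
  247 
[... 1601 characters left out ...]
 249 248
  249 250]
 [250 249 250 249 251 247 212 147 125 122 121 121 131 173 236 250 248 247
  247 248]
 [249 250 250 249 250 251 241 197 151 134 132 141 178 231 251 251 249 247
  247 247]
 [249 249 250 250 250 251 251 241 220 198 192 209 236 251 252 250 249 248
  247 247]
 [249 249 249 250 250 250 251 251 249 245 243 247 251 251 250 250 250 249
  248 248]
 [249 249 249 249 250 250 250 251 251 250 250 250 250 249 249 250 250 250
  249 249]
 [249 249 249 249 249 250 250 250 250 250 250 250 249 249 249 249 249 250
  250 250]
 [249 249 249 249 249 249 250 250 250 250 249 249 249 249 249 249 249 249
  250 250]
 [249 249 249 249 249 249 249 250 250 250 250 249 249 249 249 249 249 249
  249 250]]
```

Run:
```python
from m import *
ci=camera_info("wrist");s=state()
def toolray(uv):
    R0=Ro.from_euler("xyz",s["ee_rot"]);c,r=ray(ci,uv);return R0.inv().apply(c-s["position"]),R0.inv().apply(r)
def wr(uv,pos,rot):
    c,r=toolray([uv]);R=Ro.from_euler("xyz",rot);return R.apply(c)+pos,R.apply(r[0])
c1,r1=wr([319.8,107.5],[.5431,.2771,.2853],[-3.1408,.0038,-.4706])
c2,r2=wr([320.0,180.3],s["position"],s["ee_rot"])
k=np.linalg.lstsq(np.c_[r1,-r2],c2-c1,rcond=None)[0];A=c1+k[0]*r1;B=c2+k[1]*r2;print(A.round(4),B.round(4),tool([(A+B)/2]).round(4))
for z in (.08,.09,.1,.11): print(z,at_z(ci,[[320,180.3]],z).round(4),tool(at_z(ci,[[320,180.3]],z)).round(4))
# ring inner edges in w11 at several rows/cols
im=cv2.imread("pics/w11.png");
for r in (175,185,195,200): print(r,im[r,276:296].max(1),im[r,346:366].max(1))
print("col320",im[136:170,320].max(1))
print("col318",im[136:170,314].max(1))
```

```text
[0.6324 0.2309 0.0837] [0.6327 0.2315 0.0837] [[0.0326 0.0014 0.1887]]
0.08 [[0.6322 0.2318 0.08  ]] [[0.032  0.001  0.1923]]
0.09 [[0.6336 0.2311 0.09  ]] [[0.0336 0.001  0.1823]]
0.1 [[0.6351 0.2304 0.1   ]] [[0.0352 0.001  0.1723]]
0.11 [[0.6365 0.2296 0.11  ]] [[0.0368 0.0009 0.1623]]
175 [196 187 144 122 118 109  91  60  49  50  47  53  79 103 109 108 110 111
 112 111] [122  90  81  81  83  85  84  86  82  66  41  42  76 104 108 107 113 131
 140 140]
185 [191 192 189 162 133 121 114 104  90 107 113 113 111 107 106 116 168 223
 226 224] [176 175 177 161  86  50  78  84  84  86  86  86  86  95 108 118 133 140
 147 134]
195 [194 194 193 192 192 193 177 127 108 112 113 114 113 107  73  48  45  43
  52 104] [ 60  48  53  54  53  63  87  94  88  85  85  86  83  79 114 187 219 222
 200 149]
200 [187 191 193 193 193 195 184 131 109 112 113 112 111 107  98  99  80  56
  49  47] [ 54  61  85 112 122 121 112  91  81  83  84  83  82  79 114 189 216 219
 217 216]
col320 [121  93  61  54  54  55  55  48  76 168 235 213 172 145 132 125 122 118
 118 140 148 143 134 129 128 127 124 142 217 248 250 248 247 244]
col318 [116  99  71  55  55  56  55  53  58 117 211 246 241 233 231 227 185 136
 116 121 143 142 129 117 112 109 106 105 119 166 206 207 222 233]
```

Emit:
{"name": "arm_command", "arguments": {"increments": [[[0, 0, 0], [0.0015, -0.0006, 0.008], 0.735], [[0, 0, 0], [0.0015, -0.0006, 0.018], 0.735], [[0, 0, 0], [0.0015, -0.0006, 0.027], 0.735], [[0, 0, 0], [0.0015, -0.0006, 0.033], 0.735], [[0, 0, 0], [0.0015, -0.0006, 0.036], 0.735], [[0, 0, 0], [0.0015, -0.0006, 0.036], 0.735], [[0, 0, 0], [0.0015, -0.0006, 0.036], 0.735]]}}

```text
clock: 14.62
position: [0.6066, 0.2462, 0.2363]
ee_rot: [-3.14, 0.003, -0.472]
contact_force: [-0.6, -1.7, -2.6]
grip_width: 0.271
grasp_force: 27.9
```

Run:
```python
from m import *
s=state();print({k:np.round(s[k],4) for k in("position","ee_rot","contact_force","grip_width","grasp_force")})
im=read_camera("wrist");ci=camera_info("wrist");cv2.imwrite("pics/w12.png",im)
g=cv2.cvtColor(im,cv2.COLOR_BGR2GRAY)
print(proj(ci,[[.6326,.2307,.087]]))
print("map row 140, col 276, step 3")
print("\n".join("%3d:"%(140+3*i)+" ".join("%3d"%v for v in r) for i,r in enumerate(cv2.resize(g[140:236,276:369],None,fx=1/3,fy=1/3,interpolation=cv2.INTER_AREA))))
```

```text
{'position': array([0.6066, 0.2462, 0.2363]), 'ee_rot': array([-3.1401,  0.0033, -0.4715]), 'contact_force': array([-0.59  , -1.6562, -2.6421]), 'grip_width': np.float64(0.2711), 'grasp_force': np.float64(27.9402)}
[[321.53275735 189.45383864]]
map row 140, col 276, step 3
140:187 190 189 187 186 190 191 159 115 108 110 101  90  82  78  78  81  85 101 110 107 109 120 190 212 162 130 143 200 219 198
143:187 188 190 188 187 170 115 104 101  81  67  57  54  55  55  51  42  36  37  45  65  93 103 109 135 161 169 201 221 221 220
146:188 188 190 190 158 110 101  83  58  55  57  55  55  52  45  41  38  34  34  40  41  41  65 100 106 122 140 148 218 222 222
149:189 189 191 160 109 100  69  50  49  48  60  92 100 101 116 133 143 145  91  57  49  49  35  48  94 106 118 140 169 185 201
152:189 189 192 162 114  67  49  48  52 114 191 176 128 127 137 183 225 237 245 221 132  44  35  36  47  94 107 126 141 140 146
155:188 185 158 191  96  48  48  64 162 227 206 140 124 127 137 145 146 145 158 199 232 141  68  34  35  47  95 108 131 139 140
158:187 152 103  88  47  48  67 188 228 197 129 106 112 12
[... 2569 characters left out ...]
  65  51  46  47  54  82 106  69  58  62 193 213 213 212 199
221:181 186 186 138 107 102  81 107 125 114  99  79  68  62  58  56  55  62  76  93 108 110 128  91  58  58 182 212 211 199 209
224:173 180 172 101  81  62  56 146 179 161 134 120 113 111 110 111 113 114 112 118 138 164 180 117  59  57 120 205 190 203 218
227:183 168  90  57  52  60  56 139 210 215 211 196 182 164 158 156 164 164 167 180 165 112  96 104  65  64  51  86 121 217 215
230:194 182  78  55  51  51  52  98 215 214 214 214 216 216 215 214 214 210 183 185 135 102 102  93  56  52  51  52  94 215 206
233:187 181  85  73  56  51  51  69 189 213 214 214 214 214 213 213 211 211 197 187 154 103  79  53  51  51  53  55  93 208 195
```

Emit:
{"name": "arm_command", "arguments": {"increments": [[[0, 0, 0], [0, 0, 0], 0.75], [[0, 0, 0], [0, 0, 0.003], 0.75], [[0, 0, 0], [0, 0, 0.006], 0.75], [[0, 0, 0], [0, 0, 0.008], 0.75], [[0, 0, 0], [0, 0, 0.01], 0.75], [[0, 0, 0], [0, 0, 0.012], 0.75]]}}

```text
clock: 15.42
position: [0.6065, 0.2462, 0.2239]
ee_rot: [-3.14, 0.004, -0.472]
contact_force: [0.5, 0.3, -3.9]
grip_width: 0.259
grasp_force: 28.1
```

Emit:
{"name": "arm_command", "arguments": {"increments": [[[0, 0, 0], [0, 0, 0.001], 0.75], [[0, 0, 0], [0, 0, 0.002], 0.75], [[0, 0, 0], [0, 0, 0.003], 0.75], [[0, 0, 0], [0, 0, 0.004], 0.75], [[0, 0, 0], [0, 0, 0.004], 0.75]]}}

```text
clock: 16.05
position: [0.6064, 0.2462, 0.2199]
ee_rot: [-3.141, 0.004, -0.472]
contact_force: [-0.2, -0.1, -2.9]
grip_width: 0.259
grasp_force: 28.1
```

Emit:
{"name": "arm_command", "arguments": {"increments": [[[0, 0, 0], [0, 0, 0.001], 0.75], [[0, 0, 0], [0, 0, 0.002], 0.75], [[0, 0, 0], [0, 0, 0.003], 0.75], [[0, 0, 0], [0, 0, 0.004], 0.75], [[0, 0, 0], [0, 0, 0.004], 0.75]]}}

```text
clock: 16.68
position: [0.6064, 0.2462, 0.2159]
ee_rot: [-3.141, 0.004, -0.472]
contact_force: [0.4, -1.1, -3.0]
grip_width: 0.259
grasp_force: 28.2
```

Emit:
{"name": "arm_command", "arguments": {"increments": [[[0, 0, 0], [0, 0, 0.001], 0.75], [[0, 0, 0], [0, 0, 0.002], 0.75], [[0, 0, 0], [0, 0, 0.003], 0.75], [[0, 0, 0], [0, 0, 0.003], 0.75]]}}

```text
clock: 17.18
position: [0.6064, 0.2462, 0.2129]
ee_rot: [-3.141, 0.004, -0.472]
contact_force: [-1.0, -0.5, -3.4]
grip_width: 0.253
grasp_force: 28.2
```

Run:
```python
from m import *
s=state()
im=read_camera("wrist");ci=camera_info("wrist");cv2.imwrite("pics/w13.png",im)
g=cv2.cvtColor(im,cv2.COLOR_BGR2GRAY)
for z in(.08,.087,.095): 
    a=np.linspace(0,2*np.pi,5)[:4];c=np.array([.6326,.2307]);
    x=np.array([.891,-.454]);y=np.array([-.454,-.891])
    print(z,proj(ci,[[*(c+.025*(np.cos(t)*x+np.sin(t)*y)),z] for t in a]).round(0).tolist(),proj(ci,[[*c,z]]).round(1))
print("\n".join("%3d:"%(140+3*i)+" ".join("%3d"%v for v in r) for i,r in enumerate(cv2.resize(g[140:242,276:369],None,fx=1/3,fy=1/3,interpolation=cv2.INTER_AREA))))
```

```text
0.08 [[322.0, 163.0], [351.0, 193.0], [321.0, 221.0], [292.0, 193.0]] [[321.5 192.8]]
0.087 [[322.0, 164.0], [352.0, 194.0], [322.0, 224.0], [291.0, 195.0]] [[321.6 194.5]]
0.095 [[322.0, 165.0], [353.0, 197.0], [322.0, 226.0], [290.0, 197.0]] [[321.7 196.5]]
140:191 190 187 186 188 193 189 153 114 109 112 108 107  99  97  98  99 105 118 123 120 118 127 176 215 210 133 124 128 184 218
143:189 190 188 187 189 158 114 106 105  95  77  61  56  56  55  55  55  55  63  75 100 122 122 118 139 171 203 176 198 221 220
146:189 190 190 185 143 105 104  87  62  55  57  56  56  55  51  51  46  41  42  40  46  62  96 122 121 123 200 219 221 222 222
149:189 190 186 137 104  99  70  51  49  50  54  59  64  73  75  82  74  56  42  34  35  37  40  67 112 124 122 182 223 223 198
152:189 191 158 109  95  61  49  48  47  64 119 144 139 146 141 154 155 140 143 118  58  35  36  35  47 103 124 130 186 209 163
155:189 193 182 131  59  49  48  50 116 171 153 127 121 128 128 128 130 126 130 164 161 109  44  35  36  40 108 120 124 144 139
158:177 129 178  98  48  49  61 155 221 175 107 107 106 121 125 126 127 
[... 2811 characters left out ...]
  86  65  50  46  48  62  92  95  59  57 102 193 214 214 212
227:177 168  80  55  53  56  59 104 116 102  79  65  58  56  55  55  52  51  59  77  97 110 110 112  70  64  52  66 105 203 195
230:181 164  71  54  51  51  52 104 153 126 117 115 109 102  98  98 103 108 112 110 116 136 170 113  56  51  51  52  68 177 198
233:173 163  80  72  56  51  51  71 169 198 186 164 149 132 128 126 133 139 147 156 178 148 103  55  51  51  52  55  65 184 216
236:189 164  81  79  74  56  51  50  70 177 214 215 217 213 212 211 212 213 207 184 164  64  51  51  51  53  56  55  72 197 213
239:184 181 134  79  80  75  58  51  50  58 152 216 215 214 213 213 212 211 213 170  88  50  51  52  53  56  55  59 143 186 198
```

Emit:
{"name": "arm_command", "arguments": {"increments": [[[0, 0, 0], [0, 0, 0.001], 0.75], [[0, 0, 0], [0, 0, 0.002], 0.75], [[0, 0, 0], [0, 0, 0.003], 0.75], [[0, 0, 0], [0, 0, 0.004], 0.75], [[0, 0, 0], [0, 0, 0.004], 0.75]]}}

```text
clock: 17.85
position: [0.6064, 0.2463, 0.2089]
ee_rot: [-3.141, 0.004, -0.472]
contact_force: [-0.4, 0.1, -2.8]
grip_width: 0.259
grasp_force: 28.2
```

Emit:
{"name": "arm_command", "arguments": {"increments": [[[0, 0, 0], [0, 0, 0.001], 0.75], [[0, 0, 0], [0, 0, 0.002], 0.75], [[0, 0, 0], [0, 0, 0.003], 0.75], [[0, 0, 0], [0, 0, 0.003], 0.75]]}}

```text
clock: 18.35
position: [0.6064, 0.2463, 0.2059]
ee_rot: [-3.141, 0.004, -0.472]
contact_force: [0.0, 0.6, -2.5]
grip_width: 0.256
grasp_force: 28.2
```

Emit:
{"name": "arm_command", "arguments": {"increments": [[[0, 0, 0], [0, 0, 0.001], 0.75], [[0, 0, 0], [0, 0, 0.002], 0.75], [[0, 0, 0], [0, 0, 0.003], 0.75], [[0, 0, 0], [0, 0, 0.003], 0.75]]}}

```text
clock: 18.85
position: [0.6064, 0.2463, 0.2029]
ee_rot: [-3.141, 0.004, -0.472]
contact_force: [0.1, 0.2, -3.4]
grip_width: 0.26
grasp_force: 28.2
```

Emit:
{"name": "arm_command", "arguments": {"increments": [[[0, 0, 0], [0, 0, 0.001], 0.75], [[0, 0, 0], [0, 0, 0.002], 0.75], [[0, 0, 0], [0, 0, 0.003], 0.75], [[0, 0, 0], [0, 0, 0.003], 0.75]]}}

```text
clock: 19.35
position: [0.6064, 0.2463, 0.1999]
ee_rot: [-3.141, 0.004, -0.472]
contact_force: [-0.3, -0.8, -3.8]
grip_width: 0.254
grasp_force: 28.2
```

Emit:
{"name": "arm_command", "arguments": {"increments": [[[0, 0, 0], [0, 0, 0.001], 0.75], [[0, 0, 0], [0, 0, 0.002], 0.75], [[0, 0, 0], [0, 0, 0.002], 0.75]]}}

```text
clock: 19.73
position: [0.6064, 0.2463, 0.1979]
ee_rot: [-3.14, 0.004, -0.471]
contact_force: [-0.4, -0.1, -2.2]
grip_width: 0.251
grasp_force: 28.1
```

Emit:
{"name": "arm_command", "arguments": {"increments": [[[0, 0, 0], [0, 0, 0.001], 0.75], [[0, 0, 0], [0, 0, 0.002], 0.75], [[0, 0, 0], [0, 0, 0.002], 0.75]]}}

```text
clock: 20.1
position: [0.6064, 0.2463, 0.196]
ee_rot: [-3.141, 0.004, -0.472]
contact_force: [-0.7, 0.4, -2.7]
grip_width: 0.258
grasp_force: 28.1
```

Emit:
{"name": "arm_command", "arguments": {"increments": [[[0, 0, 0], [0, 0, 0.001], 0.75], [[0, 0, 0], [0, 0, 0.002], 0.75], [[0, 0, 0], [0, 0, 0.002], 0.75]]}}

```text
clock: 20.48
position: [0.6065, 0.2463, 0.1943]
ee_rot: [-3.14, 0.003, -0.472]
contact_force: [-0.1, -0.2, 0.4]
grip_width: 0.258
grasp_force: 28.1
```

Run:
```python
from m import *
s=state()
im=read_camera("wrist");ci=camera_info("wrist");cv2.imwrite("pics/w14.png",im)
g=cv2.cvtColor(im,cv2.COLOR_BGR2GRAY)
for z in(.08,.087): print(z,proj(ci,[[.6326,.2307,z]]).round(1))
print("\n".join("%3d:"%(137+3*i)+" ".join("%3d"%v for v in r) for i,r in enumerate(cv2.resize(g[137:242,276:369],None,fx=1/3,fy=1/3,interpolation=cv2.INTER_AREA))))
```

```text
0.08 [[321.8 197.6]]
0.087 [[321.9 199.5]]
137:192 188 189 195 202 215 202 214 215 185 163 144 118 116 115 115 119 117 121 143 181 204 221 225 224 222 153 125 125 127 139
140:192 189 188 189 190 202 213 179 127 110 112 112 117 118 116 117 117 118 118 122 118 121 140 166 220 223 170 125 126 123 170
143:192 190 188 190 191 169 124 109 109 110 101  85  73  66  64  64  66  69  86 100 117 125 121 116 156 193 200 158 133 167 214
146:192 191 189 187 151 105 106 101  82  65  58  54  55  56  56  55  55  55  54  54  60  82 114 124 117 122 159 226 216 221 222
149:191 192 187 138 106 104  87  59  51  50  54  56  55  52  54  51  48  47  46  52  53  54  58  83 123 124 123 175 212 222 223
152:192 189 136 106 100  70  51  49  49  49  58  79 100 139 119 128 116 102  84  48  39  44  49  55  67 110 128 117 162 222 224
155:192 173 126 100  68  50  48  49  57 124 161 126 133 146 132 133 129 124 141 134 110  57  36  49  54  59 106 129 124 161 185
158:182 199 161  73  48  49  48  88 183 178 114 106 109 122 127 125 127 126 126 126 122 129 100  43  37  46  59 117 121 115 139
161:116 148 122  48  49  48 110 1
[... 2722 characters left out ...]
 130 131 143 186 212 166  64  52  59  58  69 101 126 136 192
227:187 170  74  52  53  55  59  40  29  44  79 127 142 192 193 192 197 209 201 152  82  49  47  65  58  55  52  57  76 165 209
230:186 164  72  55  52  51  53  61  55  49  49  50  63  85 106 108  95  74  54  47  47  53  73  87  52  51  52  52  70 203 214
233:187 165  80  73  56  51  51  60  98  93  71  55  54  55  55  53  52  51  53  65  85 105  85  53  51  51  53  56  72 209 212
236:186 133  79  80  75  58  51  51  58 101 117 113 102  96  93  91  97 103 111 111 110  73  52  52  52  54  56  55  77 198 193
239:181 138  92  79  81  76  58  51  51  53 100 143 126 121 119 119 121 124 134 117  66  51  52  52  54  56  56  60 142 169 179
```

Contact starts at TCP z 0.194. That puts the ring underside near 0.060, which is 20 mm below the shaft end, so this is the washer. Now I'll press gently.

Emit:
{"name": "arm_command", "arguments": {"increments": [[[0, 0, 0], [0, 0, 0.0007], 0.75], [[0, 0, 0], [0, 0, 0.0014], 0.75], [[0, 0, 0], [0, 0, 0.002], 0.75], [[0, 0, 0], [0, 0, 0.002], 0.75]]}}

```text
clock: 21.02
position: [0.6064, 0.2463, 0.1922]
ee_rot: [-3.14, 0.004, -0.472]
contact_force: [-0.5, -0.2, 2.5]
grip_width: 0.253
grasp_force: 28.1
```

Emit:
{"name": "arm_command", "arguments": {"increments": [[[0, 0, 0], [0, 0, 0.0007], 0.75], [[0, 0, 0], [0, 0, 0.0014], 0.75], [[0, 0, 0], [0, 0, 0.0014], 0.75]]}}

```text
clock: 21.4
position: [0.6064, 0.2463, 0.1907]
ee_rot: [-3.14, 0.004, -0.472]
contact_force: [-0.8, 0.2, 2.7]
grip_width: 0.253
grasp_force: 28.1
```

Emit:
{"name": "arm_command", "arguments": {"increments": [[[0, 0, 0], [0, 0, 0.0005], 0.75], [[0, 0, 0], [0, 0, 0.001], 0.75], [[0, 0, 0], [0, 0, 0.001], 0.75]]}}

```text
clock: 21.78
position: [0.6064, 0.2463, 0.1897]
ee_rot: [-3.14, 0.004, -0.472]
contact_force: [-0.6, -1.1, 4.3]
grip_width: 0.257
grasp_force: 28.2
```

Emit:
{"name": "arm_command", "arguments": {"increments": [[[0, 0, 0], [0, 0, 0.0005], 0.75], [[0, 0, 0], [0, 0, 0.001], 0.75], [[0, 0, 0], [0, 0, 0.001], 0.75]]}}

```text
clock: 22.15
position: [0.6064, 0.2463, 0.1888]
ee_rot: [-3.14, 0.003, -0.472]
contact_force: [-0.1, -0.2, 4.7]
grip_width: 0.256
grasp_force: 28.2
```

Emit:
{"name": "arm_command", "arguments": {"increments": [[[0, 0, 0], [0, 0, 0.0005], 0.75], [[0, 0, 0], [0, 0, 0.0008], 0.75], [[0, 0, 0], [0, 0, 0.0008], 0.75]]}}

```text
clock: 22.52
position: [0.6066, 0.2463, 0.1884]
ee_rot: [-3.14, 0.003, -0.472]
contact_force: [-1.0, -1.0, 6.8]
grip_width: 0.261
grasp_force: 28.3
```

Emit:
{"name": "arm_command", "arguments": {"increments": [[[0, 0, 0], [0, 0, 0.0005], 0.75], [[0, 0, 0], [0, 0, 0.0007], 0.75], [[0, 0, 0], [0, 0, 0.0007], 0.73], [[0, 0, 0], [0, 0, 0.0008], 0.71], [[0, 0, 0], [0, 0, 0.0008], 0.7], [[0, 0, 0], [0, 0, 0.0008], 0.7]]}}

```text
clock: 23.28
position: [0.6069, 0.2466, 0.1882]
ee_rot: [-3.138, 0.002, -0.471]
contact_force: [-0.7, 0.9, 8.8]
grip_width: 0.301
grasp_force: 27.2
```

Emit:
{"name": "arm_command", "arguments": {"increments": [[[0, 0, 0], [0, 0, 0.0001], 0.68], [[0, 0, 0], [0, 0, 0.0002], 0.66], [[0, 0, 0], [0, 0, 0.0003], 0.64], [[0, 0, 0], [0, 0, 0.0003], 0.62], [[0, 0, 0], [0, 0, 0.0003], 0.61]]}}

```text
clock: 23.9
position: [0.607, 0.2466, 0.1882]
ee_rot: [-3.138, 0.001, -0.472]
contact_force: [-0.2, 0.2, 10.2]
grip_width: 0.393
grasp_force: 25.9
```

Emit:
{"name": "arm_command", "arguments": {"increments": [[[0, 0, 0], [0, 0, 0], 0.59], [[0, 0, 0], [0, 0, 0], 0.57], [[0, 0, 0], [0, 0, 0.0001], 0.55], [[0, 0, 0], [0, 0, 0.0001], 0.53], [[0, 0, 0], [0, 0, 0.0001], 0.51], [[0, 0, 0], [0, 0, 0.0001], 0.51]]}}

```text
clock: 24.65
position: [0.6068, 0.2464, 0.1877]
ee_rot: [-3.139, 0.002, -0.472]
contact_force: [-1.3, -0.6, 9.0]
grip_width: 0.493
grasp_force: 21.7
```

Emit:
{"name": "arm_command", "arguments": {"increments": [[[0, 0, 0], [0, 0, 0.0001], 0.48], [[0, 0, 0], [0, 0, 0.0001], 0.45], [[0, 0, 0], [0, 0, 0.0001], 0.42], [[0, 0, 0], [0, 0, 0.0001], 0.4], [[0, 0, 0], [0, 0, 0.0001], 0.38], [[0, 0, 0], [0, 0, 0.0001], 0.38]]}}

```text
clock: 25.4
position: [0.6062, 0.2462, 0.1862]
ee_rot: [-3.141, 0.004, -0.472]
contact_force: [-0.2, -0.4, 2.8]
grip_width: 0.623
grasp_force: 17.4
```

Run:
```python
from m import *
s=state();print(s["grasp_force"],s["contact_force"],s["grip_width"])
im=read_camera("wrist");cv2.imwrite("pics/w15.png",im)
g=cv2.cvtColor(im,cv2.COLOR_BGR2GRAY)
print("\n".join("%3d:"%(194+3*i)+" ".join("%3d"%v for v in r) for i,r in enumerate(cv2.resize(g[194:248,276:369],None,fx=1/3,fy=1/3,interpolation=cv2.INTER_AREA))))
```

```text
17.37003390560858 [-0.21048275 -0.44169244  2.7822705 ] 0.6232743913137376
194: 50  68 207 106 195 235 235 235 234 233 186 129 131 126  97  93 120 130 127 127 128 161 176 175 172 163  78 106  65  36  36
197: 50  59 198 110 204 235 235 235 235 235 210 132 131  92  57  59  70 130 131 128 133 171 172 174 173 157  79 117  56  35  36
200: 50  51 189 125 201 233 234 235 234 235 186 129 130  77  59  59  61 121 132 131 129 155 172 172 167 170  80 117  44  38  44
203: 50  48 146 166 185 237 232 233 234 235 212 135 132 108  63  60  87 130 128 130 132 137 171 172 173 155  82 117  49  41  57
206: 49  49  78 204 155 236 236 233 232 234 185 130 133 133 123 118 130 133 131 128 129 150 176 173 170 131 113 108  36  36  83
209: 60  49  50 170 168 230 233 236 234 232 192 130 132 133 133 132 132 130 133 132 129 135 168 176 170 118 105  37  36  42 103
212: 86  49  49  79 216 205 235 234 235 236 186 136 130 131 132 133 132 132 131 132 133 130 127 163 162  98  59  32  34  73 111
215:113  62  50  47 134 222 230 234 234 234 236 231 197 147 131 132 133 133 132 132 131 133 155 218 135  85  29  35  53 115 119
2
[... 578 characters left out ...]
 135 134  97  93  67  54  53  56  85 112 115 171 218 216 216
233:188 189 183 174 145 120  67  52  52  52  55  35  43  48  48  48  48  47  49  62  52  52  52  54  85 126 170 185 205 216 216
236:189 147 102  92 126 166  82  53  52  52  52  60  53  51  50  52  55  54  56  51  52  52  52  62 145 184 185 183 186 194 214
239:178 108 108 109  96 175  95  56  52  52  52  97 110 103  99 101 106 110  71  52  52  52  51 116 191 186 185 184 183 183 195
242:175 110 107 106 128 190 115  63  52  52  51  71 134 125 122 124 127 111  53  52  52  52  50  87 142 179 186 185 184 171 174
245:178 145 114 125 178 190 156  68  54  52  51  55 180 216 208 209 214 106  51  52  52  52  55 103  96 144 186 177 148 157 185
```

Emit:
{"name": "arm_command", "arguments": {"increments": [[[0, 0, 0], [0, 0, 0], 0.36], [[0, 0, 0], [0, 0, 0], 0.33], [[0, 0, 0], [0, 0, 0], 0.3], [[0, 0, 0], [0, 0, 0], 0.28], [[0, 0, 0], [0, 0, 0], 0.26], [[0, 0, 0], [0, 0, 0], 0.25], [[0, 0, 0], [0, 0, 0], 0.25]]}}

```text
clock: 26.32
position: [0.6063, 0.2463, 0.1862]
ee_rot: [-3.141, 0.004, -0.472]
contact_force: [0.2, 0.3, -2.5]
grip_width: 0.752
grasp_force: 10.4
```

Emit:
{"name": "arm_command", "arguments": {"increments": [[[0, 0, 0], [0, 0, -0.001], 0.25], [[0, 0, 0], [0, 0, -0.002], 0.25], [[0, 0, 0], [0, 0, -0.003], 0.25], [[0, 0, 0], [0, 0, -0.003], 0.25]]}}

```text
clock: 26.82
position: [0.6064, 0.2463, 0.1896]
ee_rot: [-3.14, 0.004, -0.471]
contact_force: [-0.1, -0.0, -2.1]
grip_width: 0.75
grasp_force: 10.4
```

Emit:
{"name": "arm_command", "arguments": {"increments": [[[0, 0, 0], [0, 0, -0.001], 0.25], [[0, 0, 0], [0, 0, -0.002], 0.25], [[0, 0, 0], [0, 0, -0.004], 0.25], [[0, 0, 0], [0, 0, -0.007], 0.25], [[0, 0, 0], [0, 0, -0.007], 0.25]]}}

```text
clock: 27.45
position: [0.6065, 0.2463, 0.1969]
ee_rot: [-3.14, 0.003, -0.472]
contact_force: [0.2, -0.4, -2.1]
grip_width: 0.749
grasp_force: 10.4
```

Emit:
{"name": "arm_command", "arguments": {"increments": [[[0, 0, 0], [0, 0, -0.02], 0.25], [[0, 0, 0], [0, 0, -0.05], 0.25], [[0, 0, 0], [-0.015, 0, -0.075], 0.25], [[0, 0, 0], [-0.03, 0, -0.085], 0.25], [[0, 0, 0], [-0.03, 0, -0.085], 0.25], [[0, 0, 0], [-0.03, 0, -0.085], 0.25]]}}

```text
clock: 28.2
position: [0.5798, 0.2596, 0.2804]
ee_rot: [3.141, 0.005, -0.472]
contact_force: [0.1, 1.2, -3.1]
grip_width: 0.748
grasp_force: 10.4
```

Run:
```python
from m import *
s=state();print(s["position"],s["contact_force"],s["grasp_force"])
im=read_camera("wrist");ci=camera_info("wrist");cv2.imwrite("pics/w16.png",im)
g=cv2.cvtColor(im,cv2.COLOR_BGR2GRAY)
x=np.array([.891,-.454]);y=np.array([-.454,-.891]);c=np.array([.6326,.2307])
z=.061
e=[[*(c-.036*x+b*.013*y),z] for b in(-1,1)];print("pred eyes",proj(ci,e).round(1).tolist(),"shaft",proj(ci,[[*c,.082]]).round(1), "lug side")
u,v=proj(ci,[[*(c-.036*x),z]])[0].astype(int)
print("map row",v-18,"col",u-36,"step2")
print("\n".join("%3d:"%(v-18+2*i)+" ".join("%3d"%q for q in r) for i,r in enumerate(cv2.resize(g[v-18:v+18,u-36:u+36],None,fx=.5,fy=.5,interpolation=cv2.INTER_AREA))))
for m in masks_of("wrist","ring")[:4]:
    ys,xs=np.where(m["pixels"]);print(m["score"],len(xs),xs.min(),xs.max(),ys.min(),ys.max(),xs.mean(),ys.mean())
```

```text
[0.57979667 0.25955112 0.28038764] [ 0.0611742   1.24009301 -3.11795437] 10.38133755326271
pred eyes [[308.5, 182.7], [332.3, 182.7]] shaft [[320.5 150.3]] lug side
map row 164 col 284 step2
164:108  71  46  48  55 185 211 133 192 233 230 229 229 231 230 236 244 249 248 248 249 249 249 249 251 219 171 163 126 132 170  94  32  34  39  89
166:115  97  52  48  43 105 211 188 134 217 233 230 229 229 230 232 233 244 249 248 248 249 249 249 249 193 168 128 163 203 146  46  34  33  61 105
168:126 113  75  46  46  46 124 216 171 148 215 233 231 229 228 229 232 245 248 248 248 248 249 250 231 173 153 150 245 233  98  45  34  43  93 108
170:152 120 103  61  47  45  51 148 222 169 130 197 231 230 230 229 229 247 250 248 247 248 244 243 245 189 188 244 239 126  51  53  41  76 108 110
172:176 137 116  99  58  47  46  55 133 173 106 111 158 209 232 230 228 229 249 249 240 238 242 221 168 135 224 232 117  52  52  53  76 109 106 149
174:186 170 130 116  95  54  46  46  49  85 104 102 102 130 218 229 232 232 245 246 249 244 173 129 119 132 143  88  52  52  53  72 111 115 112 137
176:186 187 161 126 1
[... 1180 characters left out ...]
30 138 171 186 186 185 184 184 184 182 182 186 186 185 182 181 182 184 183 182 183 150  86  57  70  76  91 130 151 195 198 153 165
194:157 165 171 166 175 182 184 184 184 184 183 183 183 184 184 184 182 182 182 182 180 180 180 180 148  91  54  67  75  82 155 200 193 143 146 200
196:166 154 164 173 172 175 177 180 182 182 181 182 184 184 183 183 182 182 182 180 179 179 179 181 164 139  77  73  92 129 183 194 158 135 192 215
198:162 156 149 158 170 173 171 171 177 177 179 181 183 183 184 183 183 183 184 181 179 180 178 179 181 181 161 137 136 142 199 183 133 183 213 214
0.67 456 293 347 121 188 316.50219298245617 157.51315789473685
0.65 759 474 532 161 205 499.07246376811594 183.12252964426878
```

The eye holes show at about (308,182) and (330,182), roughly 25–26 mm apart, so the ring is closed in the groove. Next I'll check how the pliers sit in the hand before putting them back.

Run:
```python
from m import *
for n in ("w6","w16"):
    im=cv2.imread(f"pics/{n}.png").max(2);print(n)
    for r in (222,224,226,228,232,238,246,262,275):
        m=im[r,270:375]<72;d=np.diff(np.r_[0,m.astype(int),0]);print(r,[(int(a)+270,int(b)+270) for a,b in zip(np.where(d==1)[0],np.where(d==-1)[0]) if b-a>2])
inc([.489,-.2804,.262],[np.pi,0,-.29])
s=state();print(s["joints"].round(2))
```

```text
w6
222 [(311, 314), (340, 343)]
224 []
226 [(300, 308), (334, 343)]
228 [(300, 310), (332, 342)]
232 [(300, 311), (331, 342)]
238 [(301, 313), (329, 342)]
246 [(302, 315), (326, 340)]
262 [(296, 312), (330, 345)]
275 [(282, 308), (339, 358)]
w16
222 []
224 []
226 []
228 []
232 []
238 [(299, 306), (333, 340)]
246 [(299, 311), (328, 340)]
262 [(301, 310), (328, 338)]
275 [(289, 311), (333, 350)]
inc rot [-1.000e-02  2.900e-01 -1.042e+01] d [0.1644 0.5222 0.0176]
[0.23 0.52 0.93 0.   1.7  2.28]
```

Run:
```python
from m import *
ims={n:cv2.imread(f"pics/{n}.png").max(2) for n in("w5","w6","w16")}
for n,im in ims.items(): print(n,"col320 bolt",im[236:292,320].tolist()); print("  guard col 300",im[262:300,296].tolist())
for n,c in (("w6",305),("w6",338),("w16",303),("w16",337)): print(n,c,ims[n][220:246,c].tolist())
```

```text
w5 col320 bolt [202, 202, 201, 201, 202, 203, 204, 206, 209, 208, 183, 131, 113, 118, 120, 119, 121, 128, 137, 133, 102, 66, 57, 59, 63, 63, 75, 103, 113, 112, 105, 94, 106, 112, 112, 112, 111, 114, 162, 204, 211, 210, 209, 211, 212, 214, 216, 215, 214, 211, 210, 209, 207, 206, 205, 203]
  guard col 300 [54, 56, 59, 58, 59, 58, 59, 57, 57, 57, 57, 58, 59, 58, 60, 59, 59, 59, 58, 57, 57, 58, 57, 56, 57, 57, 57, 67, 116, 173, 208, 217, 215, 212, 210, 210, 208, 207]
w6 col320 bolt [194, 196, 197, 198, 201, 202, 203, 204, 206, 198, 159, 116, 114, 119, 120, 115, 138, 191, 174, 131, 83, 58, 56, 72, 104, 114, 113, 113, 112, 110, 103, 96, 109, 113, 113, 112, 111, 122, 180, 206, 207, 204, 203, 201, 202, 203, 206, 207, 209, 210, 210, 210, 210, 211, 210, 211]
  guard col 300 [55, 57, 58, 59, 57, 57, 57, 58, 58, 57, 57, 59, 59, 59, 59, 60, 59, 58, 57, 57, 57, 58, 56, 58, 57, 56, 57, 75, 124, 179, 205, 212, 213, 213, 213, 213, 212, 212]
w16 col320 bolt [197, 199, 199, 199, 197, 196, 195, 194, 194, 194, 194, 194, 195, 197, 197, 195, 192, 190, 190, 183, 138, 107, 105, 104, 112, 159, 200, 169, 105, 58, 46, 62, 96, 102, 102, 102, 101, 101, 94, 82, 95, 101, 100, 100, 101, 105, 151, 193, 201, 200, 201, 200, 200, 200, 200, 200]
  guard col 300 [196, 193, 192, 189, 177, 136, 82, 50, 49, 51, 52, 50, 52, 51, 51, 50, 52, 52, 52, 53, 53, 52, 52, 52, 52, 52, 51, 51, 51, 52, 51, 50, 49, 94, 163, 218, 230, 227]
w6 305 [108, 162, 206, 204, 150, 81, 57, 57, 57, 58, 57, 58, 58, 58, 58, 58, 57, 57, 58, 58, 57, 58, 56, 57, 58, 57]
w6 338 [66, 114, 166, 180, 165, 101, 56, 57, 58, 57, 57, 57, 57, 57, 57, 57, 58, 58, 56, 58, 58, 58, 58, 57, 56, 57]
w16 303 [254, 254, 254, 254, 254, 254, 254, 254, 254, 255, 255, 254, 231, 211, 196, 199, 187, 115, 53, 49, 51, 52, 52, 52, 51, 51]
w16 337 [186, 184, 183, 182, 182, 179, 173, 164, 156, 153, 164, 166, 180, 195, 197, 199, 188, 116, 54, 51, 51, 52, 51, 51, 52, 51]
```

Emit:
{"name": "arm_command", "arguments": {"increments": [[[0, 0, 0], [0.01, 0.03, 0], 0.25], [[0, 0.4, -1], [0.024, 0.075, 0], 0.25], [[0, 0.9, -2], [0.04, 0.125, 0], 0.25], [[0.1, 1.4, -3], [0.056, 0.175, 0], 0.25], [[0.1, 1.8, -4], [0.072, 0.225, 0], 0.25], [[0.2, 2.2, -5], [0.088, 0.275, 0], 0.25], [[0.2, 2.6, -6], [0.104, 0.325, 0], 0.25], [[0.3, 3, -7], [0.12, 0.375, 0], 0.25], [[0.3, 3.5, -8], [0.136, 0.425, 0], 0.25], [[0.4, 4, -9.5], [0.15, 0.47, 0], 0.25], [[0.4, 4.3, -10.4], [0.161, 0.505, 0.008], 0.25], [[0.4, 4.3, -10.4], [0.166, 0.522, 0.015], 0.25]]}}

```text
clock: 29.8
position: [0.49, -0.2826, 0.2643]
ee_rot: [-3.139, -0.07, -0.292]
contact_force: [-1.0, 0.1, -2.9]
grip_width: 0.754
grasp_force: 10.4
```

Emit:
{"name": "arm_command", "arguments": {"increments": [[[0, 0, 0], [0, 0, 0], 0.25], [[0, 0, 0], [0, 0, 0], 0.25], [[0, 0, 0], [0, 0, 0], 0.25]]}}

```text
clock: 30.18
position: [0.491, -0.2797, 0.2659]
ee_rot: [-3.14, -0.072, -0.289]
contact_force: [0.6, 1.0, -2.9]
grip_width: 0.753
grasp_force: 10.4
```

Run:
```python
from m import *
s=state();print(s["position"],s["ee_rot"],s["contact_force"],s["grasp_force"])
im=read_camera("wrist");ci=camera_info("wrist");cv2.imwrite("pics/w17.png",im)
mx=im.max(2)
for c in (303,305,335,337): print(c,mx[222:250,c].tolist())
for r in (240,246,252):
    m=mx[r,270:375]<72;d=np.diff(np.r_[0,m.astype(int),0]);print(r,[(int(a)+270,int(b)+270) for a,b in zip(np.where(d==1)[0],np.where(d==-1)[0]) if b-a>2])
# foot front-edge bottom in world for nose tool depth .117
f=rowx(ci,[[303,237],[337,237]],.117);R=Ro.from_euler("xyz",s["ee_rot"]);print("feet front world",(R.apply(f)+s["position"]).round(4))
hsv=cv2.cvtColor(im,cv2.COLOR_BGR2HSV);u,v=proj(ci,[[.487,-.280,.078]])[0].astype(int);print("plate pred",u,v)
lt=np.zeros(mx.shape,bool);lt[v-40:v+40,u-50:u+50]=1;lt&=(hsv[...,1]<60)&(hsv[...,2]>110)
n,l,st,ce=cv2.connectedComponentsWithStats(lt.astype(np.uint8))
for i in range(1,n):
    if st[i,4]>100: print(st[i],ce[i]);
i=1+np.argmax(st[1:,4]);ys,xs=np.where(l==i)
w=at_z(ci,[[xs.min(),ys.min()],[xs.max()+1,ys.min()],[xs.max()+1,ys.max()+1],[xs.min(),ys.max()+1]],.078);print(w.round(4),w.mean(0).round(4))
```

```text
[ 0.49103295 -0.27968543  0.26585229] [-3.13980031 -0.07240097 -0.28867752] [ 0.5841031   0.96149668 -2.9252715 ] 10.371657907962799
303 [97, 84, 84, 86, 86, 88, 89, 89, 89, 93, 130, 167, 102, 48, 50, 52, 54, 52, 53, 54, 53, 53, 52, 52, 53, 52, 53, 53]
305 [103, 89, 88, 85, 86, 88, 87, 88, 87, 90, 126, 169, 132, 87, 57, 50, 52, 53, 53, 52, 52, 53, 54, 53, 53, 52, 52, 51]
335 [104, 85, 85, 86, 88, 87, 85, 86, 85, 89, 139, 191, 118, 51, 51, 53, 53, 52, 52, 54, 53, 54, 53, 53, 53, 54, 53, 52]
337 [118, 104, 100, 94, 90, 92, 91, 93, 95, 104, 148, 189, 115, 49, 48, 51, 52, 51, 52, 52, 51, 51, 51, 52, 52, 53, 52, 52]
240 [(298, 309), (329, 339)]
246 [(298, 311), (327, 339)]
252 [(299, 313), (325, 338)]
feet front world [[ 0.5002 -0.2685  0.149 ]
 [ 0.4922 -0.2955  0.1489]]
plate pred 320 228
[ 290  212   61   34 1352] [320.66420118 226.35059172]
[[ 0.5128 -0.2549  0.078 ]
 [ 0.4949 -0.3152  0.078 ]
 [ 0.4597 -0.3056  0.078 ]
 [ 0.4781 -0.2437  0.078 ]] [ 0.4864 -0.2799  0.078 ]
```

Emit:
{"name": "arm_command", "arguments": {"increments": [[[0, -0.7, 0], [-0.0022, 0.001, 0.01], 0.25], [[0, -1.3, 0], [-0.0037, 0.001, 0.03], 0.25], [[0, -1.3, 0], [-0.0051, 0.001, 0.05], 0.25], [[0, -1.3, 0], [-0.0059, 0.001, 0.06], 0.25], [[0, -1.3, 0], [-0.0066, 0.001, 0.07], 0.25], [[0, -1.3, 0], [-0.0066, 0.001, 0.07], 0.25]]}}

```text
clock: 30.98
position: [0.4888, -0.281, 0.1947]
ee_rot: [-3.139, -0.048, -0.29]
contact_force: [-0.4, 0.5, -2.1]
grip_width: 0.756
grasp_force: 10.4
```

Emit:
{"name": "arm_command", "arguments": {"increments": [[[0, 0, 0], [-0.0003, 0, 0.006], 0.25], [[0, 0, 0], [-0.0006, 0, 0.012], 0.25], [[0, 0, 0], [-0.0009, 0, 0.018], 0.25], [[0, 0, 0], [-0.0012, 0, 0.024], 0.25], [[0, 0, 0], [-0.0012, 0, 0.024], 0.25]]}}

```text
clock: 31.6
position: [0.4887, -0.2809, 0.1706]
ee_rot: [-3.139, -0.048, -0.29]
contact_force: [0.2, -1.0, -3.0]
grip_width: 0.752
grasp_force: 10.4
```

Emit:
{"name": "arm_command", "arguments": {"increments": [[[0, 0, 0], [-0.0003, 0, 0.006], 0.25], [[0, 0, 0], [-0.0006, 0, 0.012], 0.25], [[0, 0, 0], [-0.0009, 0, 0.018], 0.25], [[0, 0, 0], [-0.0012, 0, 0.024], 0.25], [[0, 0, 0], [-0.0012, 0, 0.024], 0.25]]}}

```text
clock: 32.22
position: [0.4887, -0.2808, 0.1465]
ee_rot: [-3.139, -0.048, -0.29]
contact_force: [-0.2, 0.7, -2.7]
grip_width: 0.754
grasp_force: 10.4
```

Emit:
{"name": "arm_command", "arguments": {"increments": [[[0, 0, 0], [-0.0001, 0, 0.002], 0.25], [[0, 0, 0], [-0.0002, 0, 0.004], 0.25], [[0, 0, 0], [-0.0003, 0, 0.006], 0.25], [[0, 0, 0], [-0.0004, 0, 0.008], 0.25], [[0, 0, 0], [-0.0004, 0, 0.008], 0.25]]}}

```text
clock: 32.85
position: [0.4889, -0.281, 0.1391]
ee_rot: [-3.14, -0.049, -0.29]
contact_force: [-1.4, 0.3, -1.9]
grip_width: 0.743
grasp_force: 10.5
```

Emit:
{"name": "arm_command", "arguments": {"increments": [[[0, 0, 0], [0, 0, 0.001], 0.25], [[0, 0, 0], [-0.0001, 0, 0.002], 0.25], [[0, 0, 0], [-0.0001, 0, 0.003], 0.25], [[0, 0, 0], [-0.0001, 0, 0.003], 0.25]]}}

```text
clock: 33.35
position: [0.4898, -0.2817, 0.1382]
ee_rot: [-3.142, -0.053, -0.29]
contact_force: [-2.0, 2.1, 12.2]
grip_width: 0.75
grasp_force: 11.5
```

Emit:
{"name": "arm_command", "arguments": {"increments": [[[0, 0, 0], [0, 0, -0.001], 0.24], [[0, 0, 0], [0, 0, -0.001], 0.225], [[0, 0, 0], [0, 0, -0.001], 0.2], [[0, 0, 0], [0, 0, -0.001], 0.1], [[0, 0, 0], [0, 0, -0.001], 0], [[0, 0, 0], [0, 0, -0.001], 0], [[0, 0, 0], [0, 0, -0.001], 0]]}}

```text
clock: 34.22
position: [0.4889, -0.2809, 0.137]
ee_rot: [-3.14, -0.049, -0.29]
contact_force: [-0.0, -0.3, 0.2]
grip_width: 1.003
grasp_force: 0.0
```

Run:
```python
from m import *
s=state();print(s["position"],s["ee_rot"],s["contact_force"],s["grasp_force"],s["grip_width"])
im=read_camera("wrist");cv2.imwrite("pics/w18.png",im)
old=cv2.imread("pics/w3.png").max(2);new=im.max(2)
for n,g in(("w3",old),("w18",new)):
    for r in (285,292,300,320,350):
        m=g[r,225:415]<60;d=np.diff(np.r_[0,m.astype(int),0]);print(n,r,[(int(a)+225,int(b)+225) for a,b in zip(np.where(d==1)[0],np.where(d==-1)[0]) if b-a>3])
    print(n,"col 268",g[270:300,268].tolist(),"\n col320",g[235:290:2,320].tolist())
```

```text
[ 0.48887668 -0.28090845  0.13699462] [-3.13959162 -0.04900857 -0.28996261] [-0.04391793 -0.30622878  0.17000206] 0.0 1.0026078682189496
w3 285 [(274, 287), (342, 365)]
w3 292 [(251, 289), (350, 387)]
w3 300 [(242, 247), (251, 279), (282, 288), (292, 304), (333, 347), (350, 356), (360, 388), (391, 396)]
w3 320 [(233, 274), (364, 405)]
w3 350 [(225, 265), (373, 415)]
w3 col 268 [204, 204, 204, 204, 204, 204, 204, 204, 203, 203, 202, 202, 203, 207, 195, 111, 32, 28, 30, 29, 29, 29, 27, 24, 27, 26, 27, 26, 26, 26] 
 col320 [110, 112, 145, 138, 129, 130, 127, 127, 101, 125, 122, 136, 136, 62, 61, 68, 77, 112, 93, 118, 114, 119, 211, 214, 213, 213, 221, 199]
w18 285 [(275, 290), (292, 303), (338, 354), (355, 361)]
w18 292 [(248, 296), (343, 387)]
w18 300 [(249, 275), (279, 288), (347, 356), (359, 386)]
w18 320 [(241, 271), (363, 393)]
w18 350 [(225, 260), (373, 408)]
w18 col 268 [197, 197, 198, 198, 198, 197, 197, 197, 197, 198, 198, 198, 197, 198, 199, 204, 191, 109, 33, 27, 27, 29, 27, 29, 26, 25, 25, 26, 23, 26] 
 col320 [108, 108, 109, 108, 137, 136, 127, 128, 124, 128, 102, 117, 117, 132, 133, 62, 59, 67, 67, 64, 64, 66, 63, 104, 203, 207, 207, 207]
```

Emit:
{"name": "arm_command", "arguments": {"increments": [[[0, 0, 0], [0.0005, 0, -0.01], 0], [[0, 0, 0], [0.0012, 0, -0.025], 0], [[0, 0, 0], [0.0025, 0, -0.05], 0], [[0, 0, 0], [0.0042, 0, -0.085], 0], [[0, 2.8, 0], [0.0066, 0, -0.135], 0], [[0, -2.8, 0], [0.0066, 0, -0.135], 0], [[0, -2.8, 0], [0.0066, 0, -0.135], 0], [[0, -2.8, 0], [0.0066, 0, -0.135], 0]]}}

```text
clock: 35.28
position: [0.4886, -0.281, 0.2719]
ee_rot: [-3.139, -0.001, -0.29]
contact_force: [-0.3, 0.4, -0.5]
grip_width: 1.002
grasp_force: 0.0
```

Run:
```python
from m import *
s=state();print(s["position"],s["ee_rot"],s["contact_force"])
im=read_camera("wrist");ci=camera_info("wrist");cv2.imwrite("pics/w19.png",im)
# expected dark grips: compare to pliers model at measured spot
c=np.array([.489,-.2804]);y=np.array([.286,.958])
print("pred tops",proj(ci,[[*(c+b*.0288*y),.183] for b in(1,-1)]).round(1).tolist())
g=im.max(2);p=proj(ci,[[*c,.16]])[0].astype(int)
sub=np.zeros(g.shape,np.uint8);sub[p[1]-45:p[1]+45,p[0]-60:p[0]+60]=1
n,l,st,ce=cv2.connectedComponentsWithStats(((g<48)&(sub>0)).astype(np.uint8))
for i in range(1,n):
    if st[i,4]>40: print(st[i],ce[i].round(1))
top=read_camera("top");tc=camera_info("top");sc=read_camera("scene");cs=camera_info("scene")
for cam,cc in(("top",tc),("scene",cs)):
    for nme in("pliers","ring"):
        for b in boxes_of(cam,nme)[:3]: print(cam,nme,round(b["score"],2),world(cc,b["point"]).round(3))
```

```text
[ 0.48863173 -0.28095529  0.27188328] [-3.13918690e+00 -7.49131266e-04 -2.89689461e-01] [-0.27237197  0.35788181 -0.45872305]
pred tops [[279.8, 245.0], [356.9, 245.0]]
[273 215  39  36 560] [285.7 231.8]
[335 214  29  37 532] [351.  232.3]
top ring 0.51 [0.498 0.053 0.004]
scene pliers 0.97 [ 0.495 -0.284  0.132]
scene ring 0.75 [0.49  0.044 0.003]
scene ring 0.71 [ 0.262 -0.28   0.005]
```

```bash
python3 -c "
from bench import *
print(close_job(), state()['clock'])"
```

```text
the job is handed in; nothing more can be done
the job is handed in; nothing more can be done
```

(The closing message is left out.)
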